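# Set out the honing station

## Task

Set out the honing station: lay the two-tone bench stone in the recess of its wooden holder and set the small black flattening stone on top of it, in the middle; stand each slip stone on edge, fully down, in whichever slot of the wooden rack fits its thickness, level with the middle of the rack; and stand the little oil bottle upright about midway between holder and rack. Set the stones and the bottle down, do not drop them, and leave the red-handled gouge and the brush where they lie.

Things in the scene. Friction and masses are not known exactly. Their poses are not given: they have to be found in the camera images.
- stone_holder: Bench-stone holder, fixed: low wooden board 156 (x) x 78 (y) x 18 mm with lips round a shallow recess, pale long lips, dark floor and ends. Origin: centre of its underside; x along its length, z up. Recess 127 x 52 mm, centred, its floor 10 mm above the origin; the lips stand 8 mm higher (top 18 mm), inner top edges rounded (radius 5 mm).
- slip_rack: Slip-stone rack, fixed: wooden block 110 (x) x 98 (y) x 26 mm, three ribs, between them two slots along x, open above and at both ends. Origin: centre of its underside, z up. Narrow slot 12.5 mm wide, middle at y = +24 mm; wide slot 20.5 mm, middle at y = -24 mm. Slot floors 8 mm above the origin, rib tops 26 mm, upper slot edges rounded (radius 6 mm).
- bench_stone: Bench stone for the holder, about 0.33 kg: plain bar 120 (x) x 45 (y) x 25 (z) mm, lower half grey, upper half brown-orange. Origin: centre of its underside; x along its length. Starts lying flat on the table.
- flattening_stone: Flattening stone, about 0.12 kg: small black block 55 (x) x 36 (y) x 22 (z) mm with cross ribs on its top. Origin: centre of its underside; x along its length. Starts lying flat on the table.
- thin_slip: Thin slip stone, about 0.09 kg: cream-white plate 90 (x) x 10 (y) x 40 (z) mm. Starts standing on its long edge on the table and will topple if knocked. Origin: centre of its lower edge; x along its length, y across its thickness, z up.
- thick_slip: Thick slip stone, about 0.16 kg: brown-orange plate 90 (x) x 18 (y) x 40 (z) mm. Starts standing on its long edge on the table. Origin: centre of its lower edge; x along its length, y across its thickness, z up.
- oil_bottle: Small closed honing-oil bottle of brown glass with a black cap and pale label, about 0.11 kg: round, 38 mm across the body, 95 mm tall in all; the straight body reaches up to about 55 mm, above it are shoulder and cap. Origin: centre of its underside. Starts standing upright.
- red_gouge: Bystander: carving gouge with a dark red handle, 225 x 27 x 26 mm, lying loose behind the work, in front of the tall cabinet (whose front stands at about x = 0.64 m, y -0.27 to 0.21 m, higher than the arm's travel). Origin: its middle, on the table; y along it. Leave it alone.
- red_brush: Bystander: dusting brush with a red handle, 193 x 24 x 13 mm, lying loose along the table's near edge. Origin: its middle, on the table; y along it. Leave it alone.

How it is judged:
By the outcome, as a careful person would: the job done as asked, in the order asked, and still so for the second after the job is handed in, with the robot touching nothing.
It also fails if it takes over 144 s, if anything falls off the work surface, if the arm or the gripper's body presses on something with over 40 N, if the wrist force passes 120 N, or if a joint passes its speed limit or range.

## Robot

A 7-joint arm with a two-finger parallel gripper is mounted at the origin on a cart in front of the work surface, level with it; the furniture and walls round the work are solid. World frame = base frame: x ahead of the robot, y to its left, z up, the work surface at z = 0. Lengths are in m, angles in rad, forces in N, time in s.
With the tool pointing down it reaches from about 0.4 to 0.875 m from the base axis. Payload 19.3 kg.
Tool frame: the origin (TCP) lies between the finger pads; the fingertips stand ahead of it and the grasp point (between the pads) lies 8 mm behind it (bot.tip_extent is the x of the fingertips in the tool frame, in m); x points along the fingers, y is the direction in which the jaws open and shut, and the axes are right-handed (so a half turn about x gives the same grasp; the last joint's range is limited). The gripper opens to 85 mm and grips with 20 to 120 N. Pads are 22 mm wide; open, the fingers measure 114 mm over their backs; the gripper's body (76 mm by 85 mm) begins 54 mm behind the grasp point. The pads swing forward as they close: fully open they stand 13 mm farther back than shut.
Start: joints at [-1.19, 0.521, -0.036, 1.599, 0.021, 1.021, -0.113], TCP at [0.272, 0.563, 0.242] pointing down, gripper open.
Joint ranges: [-2.91, 2.91], [-0.3, 2.13], [-1.5, 1.42], [0.17, 2.43], [-1.26, 4.41], [0.16, 1.93], [-2.52, 2.52]. Speed limits (rad/s): [1.89, 1.89, 2.39, 2.39, 3.01, 3.01, 3.01].

## Interface

Orientations are given as [roll, pitch, yaw] about the fixed x, y, z axes, in that order (R = Rz(yaw) Ry(pitch) Rx(roll)).
In Python, from workcell import observe, grab_frame, camera_info, bot, nets gives the robot as it stands.
- The arm moves only by the tool jog_arm, never from a script. Its argument "commands" is a list of rows, each a list of 6 numbers: the shift along the tool's x, y, z in mm, then the turn, a rotation vector about the tool's x, y, z in rad. A call has 1 to 20 rows; each row shifts and turns the pose as measured when the row begins, along the tool's axes as they then stand; what a row does not reach is not made up. A row lasts 1/10 s, in which the tool goes at most 50 mm and 8.59 degrees, less where a joint would pass 70% of its speed; a pose out of reach is approached as far as the arm can. A call is refused whole if a number of a shift passes 50 or a number of a turn 0.15, either way. A call with a gripper value outside its range is refused whole. "gripper" is the closure in counts, from 0 (fully open) to 255 (shut), set as the call begins (left out, the last holds). The fingers move at their own pace and stop on an object; "newtons" is the grip in N (left out, the last holds). Time passes only in rows, so rows that do not move let the fingers close. It gives the time, the measured TCP pose, the force and the opening at its end, in the units of the state.
- observe(): the state, without advancing time (a new reading comes with each control period).
- grab_frame(name): name is "scene" or "top"; returns the picture (420x560x3 uint8, red, green, blue); there is no depth.
- camera_info(name): a dict with "fov_y" (degrees; the focal length in pixels is half the picture's height over the tangent of half this angle, whatever the lens; pixels are square), "cx", "cy" (the principal point, pixels), "R" (3x3) and "t" (3): a world point X has camera coordinates R X + t. Camera axes: x right, y down, z forward; pixel columns grow to the right and rows downward; lengths in m; the calibration is good to about 2 mm. A picture is of the moment at which its call begins. camera_info takes no time and is no camera call.
- bot.job_done(): hands the job in, once; it reports no verdict.
Trained networks look in the newest picture that a camera, given by its name, has taken for a name from the list of things; names that differ only in an ending like _2 or _b are one class to them, and where a whole thing is asked for, a point or a joint stands for the part that bears it (a point fixed in the world has none). Each returns a list of dicts, best first, with "p" (0 to 1); they miss things now and then, are a little off and sometimes report something else, mostly with a low value. They report only what shows in the picture. A call takes as long as a camera call.
- nets.find_in(camera, name): "rect" ([left, top, right, bottom] in pixels, round what is visible of it).
- nets.silhouettes(camera, name): "mask" (420x560 bool, what is visible of it) and "rect" ([left, top, right, bottom] in pixels, round what is visible of it).
- nets.pinpoint(camera, name): "location" ([column, row] in pixels: a listed point, or the origin of a listed thing).
The state is a dict: "clock": time; "qpos": joint angles; "qd": joint speeds; "joint_efforts": joint torques, N m; "position": TCP position; "tool_rot": TCP orientation; "force": force on the tool from outside, world axes, zero at the start; "moment": the same for the moment, N m; "grip_width": finger opening in m.
Only numpy, scipy, OpenCV 4.12 (cv2) and the standard library are available. Lean on these libraries where they do the work, as an engineer would, in place of code of your own. Each camera call takes 0.05 s, during which the arm holds its last target.

## Working session

There is one attempt and no reset: what is moved stays moved. The work goes in short steps, Python scripts to look and compute and a tool call to move; the robot and the scene stay as the last step left them, time stands still between calls to the robot, and variables do not carry over. Pictures are saved under pics/ and viewed, and the job is handed in when it is done.

Besides the shell and the picture viewer there is one more tool, called after "Request:" by a JSON object that holds its "name" and its "arguments", one argument or row to a line. jog_arm: Moves the arm, as the interface text tells. Its arguments: {"type":"object","properties":{"commands":{"type":"array","items":{"type":"array","items":{"type":"number"}}},"gripper":{"type":"number"},"newtons":{"type":"number"}},"required":["commands"]}

```bash
ls; mkdir -p pics
python3 - <<'E'
from workcell import observe, grab_frame, camera_info, bot, nets
import cv2
s=observe();print({k:(v if not hasattr(v,'round') else v) for k,v in s.items()});print(bot.tip_extent)
for c in("scene","top"):
    f=grab_frame(c);cv2.imwrite(f"pics/{c}0.png",f[:,:,::-1]);print(c,camera_info(c))
E
```

```text
pics
{'clock': 0.0, 'qpos': array([-1.19020977,  0.52203349, -0.03632712,  1.59999325,  0.02120562,
        1.02112856, -0.112797  ]), 'qd': array([-0.00161013, -0.00059109,  0.00065317, -0.00122154,  0.00128023,
       -0.00059351,  0.0010584 ]), 'joint_efforts': array([-5.88770363e-04, -9.27122068e+01,  1.98020540e+00, -3.69928980e+01,
        1.79932552e-02,  8.41161353e-03,  5.10856125e-05]), 'position': array([0.27218667, 0.562251  , 0.24171889]), 'tool_rot': array([-1.49429669,  1.56961888, -1.94508779]), 'force': array([-0.7817734 , -0.36925016, -0.05423779]), 'moment': array([ 0.02679814,  0.05460799, -0.0236247 ]), 'grip_width': 0.08525371604401762}
0.011
scene {'fov_y': 55.9771250836119, 'cx': 279.1186664668067, 'cy': 206.58349274923194, 'R': array([[ 0.89394864, -0.44816405,  0.00219246],
       [-0.30881892, -0.61952871, -0.72167517],
       [ 0.32478716,  0.64446347, -0.69222838]]), 't': array([-0.4806858 ,  0.15181452,  0.86898711])}
top {'fov_y': 43.352198732717305, 'cx': 288.2169989428388, 'cy': 216.06711550932576, 'R': array([[-2.25000882e-02, -9.99746527e-01, -7.92224200e-04],
       [-9.94582068e-01,  2.24642876e-02, -1.01498107e-01],
       [ 1.01490177e-01, -1.49578438e-03, -9.94835417e-01]]), 't': array([-0.06313945,  0.51537472,  1.47854075])}
```

View pics/scene0.png

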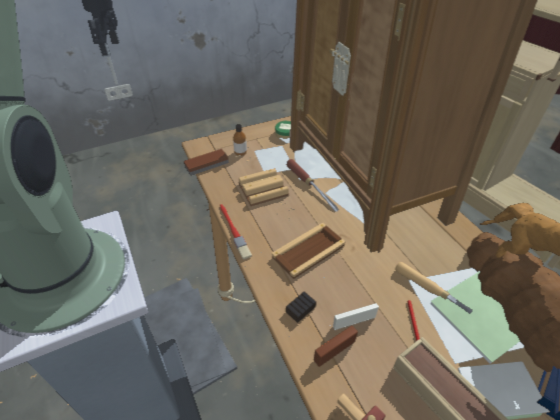

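View pics/top0.png

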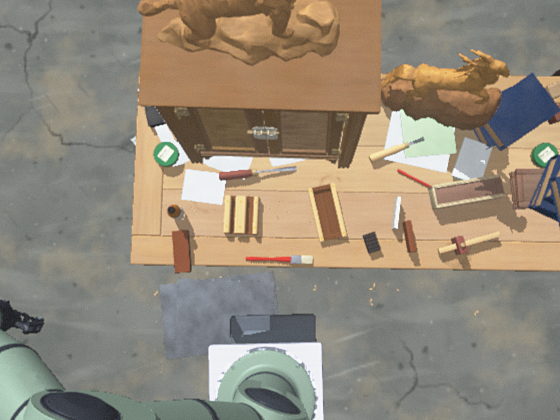

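```bash
cat > h.py <<'E'
import numpy as np, cv2
from scipy.optimize import minimize
from workcell import observe, grab_frame, camera_info, bot, nets
S=dict(stone_holder=(.156,.078,.018),slip_rack=(.110,.098,.026),bench_stone=(.12,.045,.025),flattening_stone=(.055,.036,.022),thin_slip=(.09,.01,.04),thick_slip=(.09,.018,.04),oil_bottle=(.038,.038,.095),red_gouge=(.027,.225,.026),red_brush=(.024,.193,.013))
CI={c:camera_info(c) for c in("scene","top")}
def proj(c,X):
    k=CI[c];f=210/np.tan(np.radians(k['fov_y']/2));P=np.atleast_2d(X)@k['R'].T+k['t']
    return np.c_[k['cx']+f*P[:,0]/P[:,2],k['cy']+f*P[:,1]/P[:,2]]
def ray(c,px,z):
    k=CI[c];f=210/np.tan(np.radians(k['fov_y']/2));d=k['R'].T@np.array([(px[0]-k['cx'])/f,(px[1]-k['cy'])/f,1]);o=-k['R'].T@k['t']
    return o+d*(z-o[2])/d[2]
def pts(n,p,z=0):
    x,y,a=p
    if n=='oil_bottle':
        t=np.linspace(0,2*np.pi,24);L=[]
        for r,h in((.019,0),(.019,.055),(.010,.072),(.010,.095)): L.append(np.c_[r*np.cos(t),r*np.sin(t),0*t+h])
        V=np.vstack(L)
    else:
        s=S[n];V=np.array([[i*s[0]/2,j*s[1]/2,k*s[2]] for i in(-1,1) for j in(-1,1) for k in(0,1)])
    R=np.array([[np.cos(a),-np.sin(a),0],[np.sin(a),np.cos(a),0],[0,0,1]])
    return V@R.T+[x,y,z]
def render(c,n,p,roi,z=0,U=4):
    uv=(proj(c,pts(n,p,z))+.5-roi[:2])*U
    im=np.zeros(((roi[3]-roi[1])*U,(roi[2]-roi[0])*U),np.uint8)
    if n=='oil_bottle':
        for a in range(3): cv2.fillConvexPoly(im,cv2.convexHull(np.round(uv[a*24:a*24+48]*16).astype(np.int32)),255,shift=4)
    else: cv2.fillConvexPoly(im,cv2.convexHull(np.round(uv*16-8).astype(np.int32)),255,shift=4)
    return cv2.resize(im,None,fx=1/U,fy=1/U,interpolation=cv2.INTER_AREA)/255.
def fit(n,masks,p0,z=0):
    R={}
    for c,m in masks.items():
        v,u=np.where(m);R[c]=(max(u.min()-15,0),max(v.min()-15,0),min(u.max()+16,560),min(v.max()+16,420))
    def cost(p):
        t=0
        for c,m in masks.items():
            r=R[c];a=render(c,n,p,r,z);b=m[r[1]:r[3],r[0]:r[2]];t+=np.abs(a-b).sum()/b.sum()
        return t
    best=None
    for a in ([0] if n=='oil_bottle' else np.arange(0,np.pi,np.pi/8)+p0[2]):
        x0=np.array([p0[0],p0[1],a])
        r=minimize(cost,x0,method='Nelder-Mead',options=dict(initial_simplex=x0+np.array([[0,0,0],[.01,0,0],[0,.01,0],[0,0,.25]]),xatol=1e-4,fatol=1e-4))
        if best is None or r.fun<best.fun:best=r
    return best.x,best.fun
def sil(c,n):
    r=nets.silhouettes(c,n);return r
E
python3 - <<'E'
from h import *
for c in("scene","top"): grab_frame(c)
out={};
for n in S:
    M={}
    for c in("scene","top"):
        r=sil(c,n)
        print(n,c,[(round(q['p'],2),[int(v) for v in q['rect']]) for q in r[:3]])
        if r: M[c]=r[0]['mask']
    out[n]=M
np.save('m0.npy',out,allow_pickle=True)
E
```

```text
stone_holder scene [(0.7, [270, 222, 343, 276])]
stone_holder top [(0.88, [307, 184, 343, 240])]
slip_rack scene [(0.87, [238, 168, 292, 204])]
slip_rack top [(0.97, [223, 193, 261, 236])]
bench_stone scene [(0.7, [188, 148, 228, 175])]
bench_stone top [(0.89, [171, 230, 192, 275])]
flattening_stone scene [(0.72, [289, 291, 317, 320])]
flattening_stone top [(0.76, [365, 230, 377, 257])]
thin_slip scene [(0.82, [335, 304, 380, 329])]
thin_slip top [(0.76, [390, 199, 400, 230])]
thick_slip scene [(0.69, [312, 326, 357, 366]), (0.53, [272, 224, 343, 278])]
thick_slip top [(0.83, [402, 219, 417, 253])]
oil_bottle scene [(0.77, [233, 126, 250, 154]), (0.41, [312, 327, 357, 366])]
oil_bottle top [(0.6, [217, 193, 259, 234]), (0.5, [169, 207, 187, 222])]
red_gouge scene [(0.78, [284, 161, 340, 211])]
red_gouge top [(0.69, [244, 254, 313, 263]), (0.6, [168, 207, 185, 219]), (0.57, [219, 163, 297, 182])]
red_brush scene [(0.79, [222, 204, 254, 256])]
red_brush top []
```

Run:
```python
from h import *
m=np.load('m0.npy',allow_pickle=True).item()
grab_frame('top');m['oil_bottle']['top']=sil('top','oil_bottle')[1]['mask']
f=grab_frame('top');
g=sil('top','red_gouge')
for q in g:
    print([int(v) for v in q['rect']],q['p'])
    if abs(q['rect'][0]-219)<8: m['red_gouge']['top']=q['mask']
    if abs(q['rect'][0]-244)<8: m['red_brush']['top']=q['mask']
P={}
for n,M in m.items():
    k='top' if 'top' in M else 'scene';v,u=np.where(M[k]);p0=[*ray(k,(u.mean(),v.mean()),S[n][2]/2)[:2],0]
    res={}
    for c in list(M)+['both']:
        res[c]=fit(n,M if c=='both' else {c:M[c]},p0)
    P[n]=res['both'][0]
    print(n,{c:(np.round(x*[1000,1000,57.3],1).tolist(),round(f,2)) for c,(x,f) in res.items()})
np.save('p0.npy',P,allow_pickle=True)
for c in("scene","top"):
    im=cv2.resize(cv2.cvtColor(grab_frame(c),cv2.COLOR_RGB2BGR),None,fx=4,fy=4,interpolation=cv2.INTER_CUBIC)
    for n,p in P.items():
        h=cv2.convexHull(((proj(c,pts(n,p))+.5)*4).astype(np.int32));cv2.polylines(im,[h],True,(0,255,0),1)
    if c=='top': cv2.imwrite('pics/topov.png',im[730:1110,620:1720][:, :800]);cv2.imwrite('pics/topov2.png',im[700:1110,1150:1750])
    else: cv2.imwrite('pics/scov.png',im[480:1080,720:1500]);cv2.imwrite('pics/scov2.png',im[880:1480,980:1700])
```

```text
Traceback (most recent call last):
IndexError: list index out of range
```

```bash
cat > s1.py <<'E'
from h import *
m=np.load('m0.npy',allow_pickle=True).item()
grab_frame('top')
m['oil_bottle'].pop('top')
for q in sil('top','oil_bottle'):
    print('ob',[int(v) for v in q['rect']],q['p'])
    if abs(q['rect'][0]-169)<8: m['oil_bottle']['top']=q['mask']
g=sil('top','red_gouge');m['red_gouge'].pop('top')
for q in g:
    print([int(v) for v in q['rect']],q['p'])
    if abs(q['rect'][0]-219)<8: m['red_gouge']['top']=q['mask']
    if abs(q['rect'][0]-244)<8: m['red_brush']['top']=q['mask']
P={}
for n,M in m.items():
    k='top' if 'top' in M else 'scene';v,u=np.where(M[k]);p0=[*ray(k,(u.mean(),v.mean()),S[n][2]/2)[:2],0]
    res={}
    for c in list(M)+['both']:
        res[c]=fit(n,M if c=='both' else {c:M[c]},p0)
    P[n]=res['both'][0]
    print(n,{c:(np.round(x*[1000,1000,57.3],1).tolist(),round(f,2)) for c,(x,f) in res.items()})
np.save('p0.npy',P,allow_pickle=True)
for c in("scene","top"):
    im=cv2.resize(cv2.cvtColor(grab_frame(c),cv2.COLOR_RGB2BGR),None,fx=4,fy=4,interpolation=cv2.INTER_CUBIC)
    for n,p in P.items():
        h=cv2.convexHull(((proj(c,pts(n,p))+.5)*4).astype(np.int32));cv2.polylines(im,[h],True,(0,255,0),1)
    if c=='top': cv2.imwrite('pics/topov.png',im[630:1110,620:1420]);cv2.imwrite('pics/topov2.png',im[700:1110,1150:1750])
    else: cv2.imwrite('pics/scov.png',im[480:1080,720:1500]);cv2.imwrite('pics/scov2.png',im[880:1480,980:1700])
E
python3 s1.py
```

```text
ob [170, 228, 191, 274] 0.49
ob [168, 208, 184, 218] 0.48
[216, 163, 297, 179] 0.76
stone_holder {'scene': ([522.9, -183.7, 190.6], np.float64(0.04)), 'top': ([523.7, -187.1, 11.6], np.float64(0.08)), 'both': ([523.2, -184.9, 11.0], np.float64(0.13))}
slip_rack {'scene': ([518.4, 61.1, -4.5], np.float64(0.06)), 'top': ([521.2, 60.2, 175.7], np.float64(0.06)), 'both': ([519.9, 60.3, 176.2], np.float64(0.13))}
bench_stone {'scene': ([418.7, 234.1, 1.5], np.float64(0.12)), 'top': ([420.6, 231.6, 3.7], np.float64(0.06)), 'both': ([420.3, 231.8, 183.3], np.float64(0.2))}
flattening_stone {'scene': ([432.3, -309.2, 18.9], np.float64(0.16)), 'top': ([434.4, -312.1, 19.6], np.float64(0.1)), 'both': ([433.0, -310.6, 16.7], np.float64(0.33))}
thin_slip {'scene': ([514.8, -382.4, -8.4], np.float64(0.1)), 'top': ([515.6, -383.4, 170.9], np.float64(0.12)), 'both': ([515.3, -383.0, -9.0], np.float64(0.24))}
thick_slip {'scene': ([446.4, -415.8, 188.6], np.float64(0.09)), 'top': ([448.2, -417.9, 187.4], np.float64(0.09)), 'both': ([447.1, -417.0, 7.5], np.float64(0.23))}
oil_bottle {'scene': ([532.5, 249.6, -21.3], np.float64(0.1)), 'top': ([532.8, 244.4, -7.8], np.float64(0.38)), 'both': ([532.0, 247.9, -8.3], np.float64(0.49))}
red_gouge {'scene': ([639.8, 10.2, 2.1], np.float64(0.85)), 'top': ([853.7, 108.7, 122.5], np.float64(1.0)), 'both': ([550.8, 155.4, 158.1], np.float64(2.0))}
red_brush {'scene': ([393.2, -42.9, 174.9], np.float64(0.82)), 'both': ([393.2, -42.9, 174.9], np.float64(0.82))}
```

View pics/topov.png

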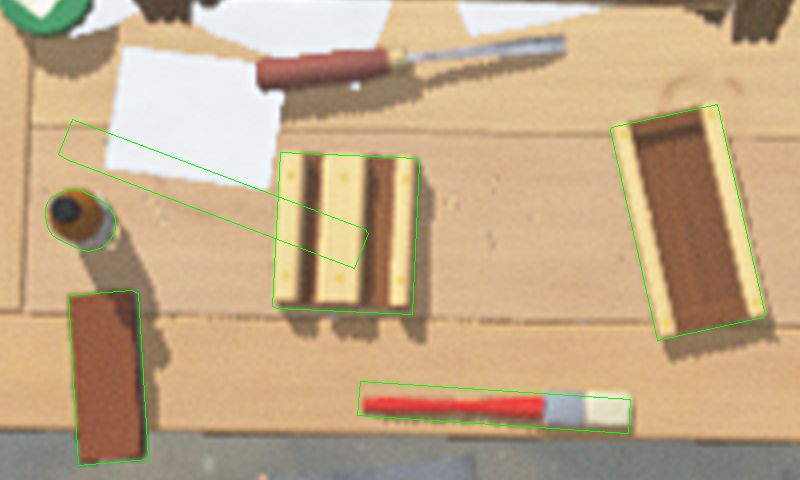

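View pics/topov2.png

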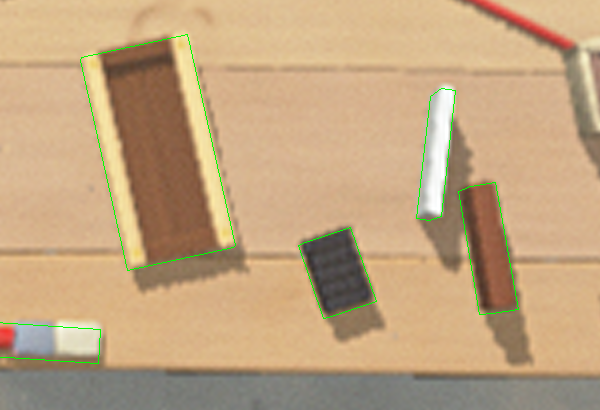

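View pics/scov2.png

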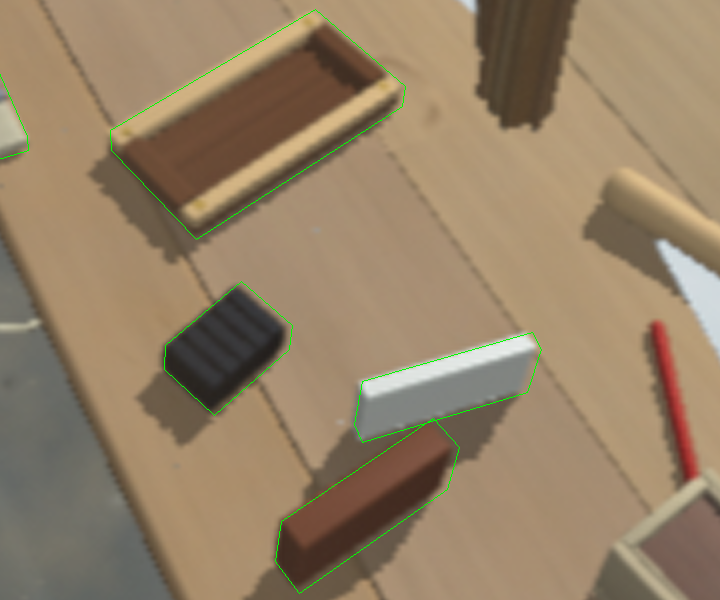

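View pics/scov.png

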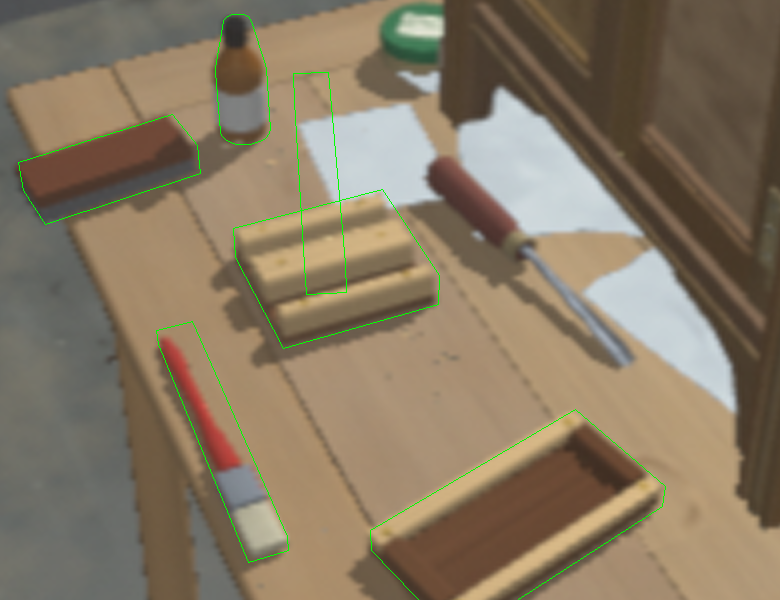

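```bash
cat >> h.py <<'E'
from scipy.spatial.transform import Rotation as Ro
def st():
    s=observe();R=Ro.from_euler('xyz',s['tool_rot']).as_matrix();return s,R
def plan(x,y,z,a_deg):
    """remaining move to TCP target with tool down and jaw angle a (mod 180); gives tool-frame shift mm & rotvec"""
    s,R=st();p=s['position'];best=None
    for k in(0,180):
        a=np.radians(a_deg+k);X=np.array([0,0,-1.]);Y=np.array([np.cos(a),np.sin(a),0]);T=np.c_[X,Y,np.cross(X,Y)]
        rv=Ro.from_matrix(R.T@T).as_rotvec()
        if best is None or np.linalg.norm(rv)<np.linalg.norm(best[0]): best=(rv,T)
    d=np.array([x,y,z])-p
    print('t',round(s['clock'],2),'pos',np.round(p*1000,1),'jaw',np.round(np.degrees(np.arctan2(R[1,1],R[0,1])),2),'tilt',np.round(np.degrees(np.arccos(-R[2,0])),2),'w',round(s['grip_width']*1000,1),'F',np.round(s['force'],1),'q',np.round(s['qpos'],2))
    print(' dworld mm',np.round(d*1000,1),'shift in tool now',np.round(R.T@d*1000,1),'in final tool',np.round(best[1].T@d*1000,1),'rotvec',np.round(best[0],3))
E
python3 - <<'E'
from h import *
plan(.4203,.2318,.12,93.5)
E
```

```text
t 1.45 pos [272.3 562.5 242.3] jaw 64.17 tilt 0.0 w 85.3 F [ 0.4 -0.9  0. ] q [-1.19  0.52 -0.04  1.6   0.02  1.02 -0.11]
 dworld mm [ 148.  -330.7 -122.3] shift in tool now [ 122.3 -233.2  277.3] in final tool [ 122.3 -339.2  127.5] rotvec [-0.512  0.     0.   ]
```

Request:
{"name": "jog_arm", "arguments": {
  "commands": [
    [0, 0, 0, -0.128, 0, 0],
    [0, 0, 0, -0.128, 0, 0],
    [0, 0, 0, -0.128, 0, 0],
    [0, 0, 0, -0.128, 0, 0],
    [11, -31, 12, 0, 0, 0],
    [11, -31, 12, 0, 0, 0],
    [11, -31, 12, 0, 0, 0],
    [11, -31, 12, 0, 0, 0],
    [11, -31, 12, 0, 0, 0],
    [11, -31, 12, 0, 0, 0],
    [11, -31, 12, 0, 0, 0],
    [11, -31, 12, 0, 0, 0],
    [11, -31, 12, 0, 0, 0],
    [11, -31, 12, 0, 0, 0],
    [11, -31, 12, 0, 0, 0],
    [0, 0, 0, 0, 0, 0],
    [0, 0, 0, 0, 0, 0]
  ],
  "gripper": 0,
  "newtons": 50
}}

```text
clock: 3.15
position: [0.4375, 0.2226, 0.1167]
tool_rot: [1.119, 1.566, 1.203]
force: [0.4, -1.3, -0.0]
grip_width: 0.0853
```

Run:
```python
from h import *
plan(.4203,.2318,.023,93.4)
for c in("scene","top"):
    f=grab_frame(c);cv2.imwrite(f"pics/{c}1.png",cv2.resize(f[:,:,::-1],None,fx=1.4,fy=1.4))
```

```text
t 3.15 pos [437.5 222.6 116.7] jaw 94.82 tilt 0.26 w 85.3 F [ 0.4 -1.3 -0. ] q [-0.49  0.5  -0.13  2.05  0.11  0.59  0.96]
 dworld mm [-17.2   9.2 -93.7] shift in tool now [ 93.7  10.3 -16.6] in final tool [ 93.7  10.3 -16.6] rotvec [ 0.025  0.002 -0.004]
```

Request:
{"name": "jog_arm", "arguments": {
  "commands": [
    [0, 10.3, -16.6, 0.025, 0.002, -0.004],
    [0, 0, 0, 0, 0, 0],
    [20, 0, 0, 0, 0, 0],
    [20, 0, 0, 0, 0, 0],
    [20, 0, 0, 0, 0, 0],
    [10, 0, 0, 0, 0, 0],
    [0, 0, 0, 0, 0, 0],
    [0, 0, 0, 0, 0, 0]
  ]
}}

```text
clock: 4.05
position: [0.4199, 0.2398, 0.0478]
tool_rot: [0.685, 1.563, 0.756]
force: [-0.5, 0.8, -0.4]
grip_width: 0.0856
```

Run:
```python
from h import *
plan(.4203,.2318,.023,93.4)
for c in("scene","top"):
    f=grab_frame(c);cv2.imwrite(f"pics/{c}2.png",cv2.resize(f[:,:,::-1][120:260,130:330] if c=='scene' else f[:,:,::-1][180:330,100:300],None,fx=4,fy=4))
```

```text
t 4.05 pos [419.9 239.8  47.8] jaw 94.06 tilt 0.44 w 85.6 F [-0.5  0.8 -0.4] q [-0.57  0.62 -0.09  2.1   0.14  0.41  0.87]
 dworld mm [  0.4  -8.  -24.8] shift in tool now [24.7 -8.1 -0.3] in final tool [24.8 -8.  -0.1] rotvec [ 0.011  0.006 -0.005]
```

Request:
{"name": "jog_arm", "arguments": {
  "commands": [
    [0, -8, 0, 0.011, 0.006, -0.005],
    [0, 0, 0, 0, 0, 0],
    [0, 0, 0, 0, 0, 0]
  ]
}}

```text
clock: 4.45
position: [0.4216, 0.2312, 0.0496]
tool_rot: [0.378, 1.569, 0.436]
force: [0.2, 0.3, 0.5]
grip_width: 0.0856
```

Run:
```python
from h import *
plan(.4203,.2318,.023,93.4)
```

```text
t 4.45 pos [421.6 231.2  49.6] jaw 93.32 tilt 0.13 w 85.6 F [0.2 0.3 0.5] q [-0.55  0.62 -0.09  2.11  0.13  0.42  0.88]
 dworld mm [ -1.3   0.6 -26.6] shift in tool now [26.6  0.7 -1.3] in final tool [26.6  0.7 -1.2] rotvec [-0.001  0.002 -0.001]
```

View pics/scene2.png

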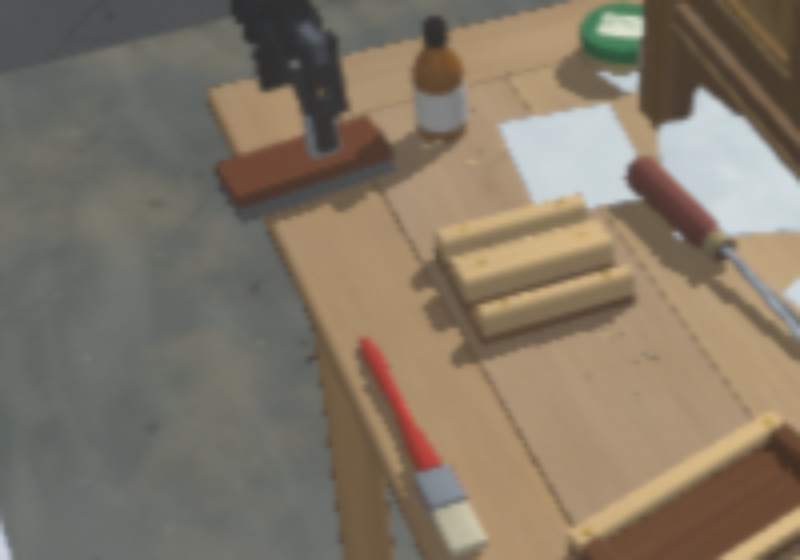

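View pics/top2.png

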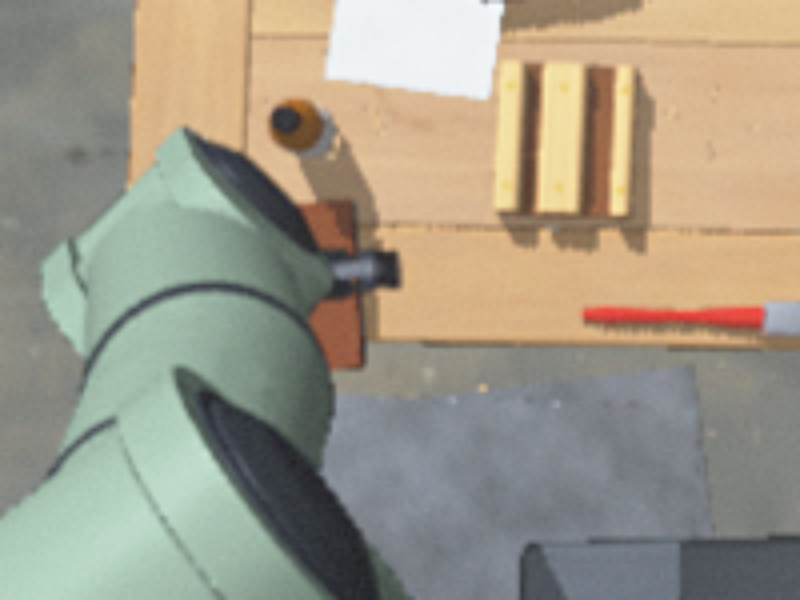

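Run:
```python
from h import *
for z in(.02,.03,.04,.05,.06): print(z,((proj('scene',[[.42,.190,z],[.42,.197,z]])-[130,120])*4).round(1).tolist())
```

```text
0.02 [[326.4, 190.2], [323.1, 184.7]]
0.03 [[324.8, 178.9], [321.4, 173.4]]
0.04 [[323.1, 167.5], [319.7, 162.0]]
0.05 [[321.4, 155.9], [318.0, 150.5]]
0.06 [[319.7, 144.2], [316.3, 138.8]]
```

Request:
{"name": "jog_arm", "arguments": {
  "commands": [
    [12, 0.7, -1.3, 0, 0.002, 0],
    [10, 0, 0, 0, 0, 0],
    [5, 0, 0, 0, 0, 0],
    [0, 0, 0, 0, 0, 0],
    [0, 0, 0, 0, 0, 0]
  ]
}}

```text
clock: 4.95
position: [0.42, 0.2318, 0.0199]
tool_rot: [2.339, 1.57, 2.397]
force: [0.1, -0.2, 0.4]
grip_width: 0.0853
```

Run:
```python
from h import *
plan(.4203,.2318,.020,93.4)
```

```text
t 4.95 pos [420.  231.8  19.9] jaw 93.32 tilt 0.05 w 85.3 F [ 0.1 -0.2  0.4] q [-0.57  0.68 -0.08  2.11  0.14  0.36  0.87]
 dworld mm [0.3 0.  0.1] shift in tool now [-0.1  0.   0.3] in final tool [-0.1  0.   0.3] rotvec [-0.001 -0.001 -0.001]
```

Request:
{"name": "jog_arm", "arguments": {
  "commands": [
    [0, 0, 0, 0, 0, 0],
    [0, 0, 0, 0, 0, 0],
    [0, 0, 0, 0, 0, 0],
    [0, 0, 0, 0, 0, 0],
    [0, 0, 0, 0, 0, 0],
    [0, 0, 0, 0, 0, 0],
    [0, 0, 0, 0, 0, 0],
    [0, 0, 0, 0, 0, 0],
    [0, 0, 0, 0, 0, 0],
    [0, 0, 0, 0, 0, 0]
  ],
  "gripper": 255,
  "newtons": 60
}}

```text
clock: 5.95
position: [0.4201, 0.2319, 0.0205]
tool_rot: [1.626, 1.57, 1.684]
force: [0.4, -0.1, -2.1]
grip_width: 0.0438
```

Run:
```python
from h import *
plan(.4203,.2318,.020,93.4)
```

```text
t 5.95 pos [420.1 231.9  20.5] jaw 93.33 tilt 0.05 w 43.8 F [ 0.4 -0.1 -2.1] q [-0.57  0.68 -0.08  2.11  0.14  0.36  0.87]
 dworld mm [ 0.2 -0.1 -0.5] shift in tool now [ 0.5 -0.1  0.2] in final tool [ 0.5 -0.1  0.2] rotvec [-0.001 -0.    -0.001]
```

Request:
{"name": "jog_arm", "arguments": {
  "commands": [
    [-10, 0, 0, 0, 0, 0],
    [-25, 0, 0, 0, 0, 0],
    [-25, 0, 0, 0, 0, 0],
    [-20, 0, 0, 0, 0, 0],
    [0, 0, 0, 0, 0, 0],
    [0, 0, 0, 0, 0, 0]
  ]
}}

```text
clock: 6.55
position: [0.4196, 0.2314, 0.1056]
tool_rot: [2.254, 1.57, 2.313]
force: [-0.1, 0.4, -3.5]
grip_width: 0.0433
```

Run:
```python
from h import *
plan(.5232,-.1849,.1,101)
```

```text
t 6.55 pos [419.6 231.4 105.6] jaw 93.33 tilt 0.04 w 43.3 F [-0.1  0.4 -3.5] q [-0.54  0.51 -0.12  2.09  0.11  0.55  0.9 ]
 dworld mm [ 103.6 -416.3   -5.6] shift in tool now [   5.3 -421.7   79.3] in final tool [   5.6 -428.5   22.3] rotvec [-0.134 -0.    -0.001]
```

Request:
{"name": "jog_arm", "arguments": {
  "commands": [
    [0, 0, 0, -0.067, 0, 0],
    [0, 0, 0, -0.067, 0, 0],
    [0, -20, 1, 0, 0, 0],
    [0, -34, 2, 0, 0, 0],
    [0, -34, 2, 0, 0, 0],
    [0, -34, 2, 0, 0, 0],
    [0, -34, 2, 0, 0, 0],
    [0, -34, 2, 0, 0, 0],
    [0, -34, 2, 0, 0, 0],
    [0, -34, 2, 0, 0, 0],
    [0, -34, 2, 0, 0, 0],
    [0, -34, 2, 0, 0, 0],
    [0, -34, 2, 0, 0, 0],
    [0, -30, 0, 0, 0, 0],
    [0, 0, 0, 0, 0, 0],
    [0, 0, 0, 0, 0, 0]
  ]
}}

```text
clock: 8.15
position: [0.5138, -0.1614, 0.0906]
tool_rot: [2.898, 1.552, 3.1]
force: [-0.3, 1.5, -3.1]
grip_width: 0.0434
```

Run:
```python
from h import *
plan(.5232,-.1849,.06,101)
```

```text
t 8.15 pos [ 513.8 -161.4   90.6] jaw 101.58 tilt 1.1 w 43.4 F [-0.3  1.5 -3.1] q [ 0.32  0.61 -0.18  1.92  0.17  0.64  1.81]
 dworld mm [  9.4 -23.5 -30.6] shift in tool now [ 30.4 -25.    5. ] in final tool [ 30.6 -24.8   4.7] rotvec [ 0.01  -0.019 -0.005]
```

Request:
{"name": "jog_arm", "arguments": {
  "commands": [
    [0, -24, 5, 0.01, -0.019, -0.005],
    [0, 0, 0, 0, 0, 0],
    [0, 0, 0, 0, 0, 0]
  ]
}}

```text
clock: 8.45
position: [0.5228, -0.1817, 0.0885]
tool_rot: [2.398, 1.568, 2.593]
force: [-1.1, 0.1, -3.9]
grip_width: 0.0432
```

Run:
```python
from h import *
plan(.5232,-.1849,.05,101)
```

```text
t 8.45 pos [ 522.8 -181.7   88.5] jaw 101.15 tilt 0.15 w 43.2 F [-1.1  0.1 -3.9] q [ 0.35  0.63 -0.18  1.9   0.17  0.63  1.84]
 dworld mm [  0.4  -3.2 -38.5] shift in tool now [38.5 -3.3 -0.1] in final tool [38.5 -3.3 -0.2] rotvec [ 0.003 -0.002 -0.002]
```

Request:
{"name": "jog_arm", "arguments": {
  "commands": [
    [15, -3.3, 0, 0.003, -0.002, -0.002],
    [15, 0, 0, 0, 0, 0],
    [8, 0, 0, 0, 0, 0],
    [0, 0, 0, 0, 0, 0],
    [0, 0, 0, 0, 0, 0]
  ]
}}

```text
clock: 8.95
position: [0.5231, -0.1804, 0.049]
tool_rot: [2.222, 1.569, 2.418]
force: [0.7, -0.1, -3.0]
grip_width: 0.0439
```

Run:
```python
from h import *
plan(.5232,-.1849,.05,101)
P=np.load('p0.npy',allow_pickle=True).item()
p=observe()['position']
for c in("scene","top"):
    f=grab_frame(c)
    b=(250,200,390,300) if c=='scene' else (270,150,410,260)
    im=cv2.resize(cv2.cvtColor(f,cv2.COLOR_RGB2BGR)[b[1]:b[3],b[0]:b[2]],None,fx=5,fy=5,interpolation=cv2.INTER_CUBIC)
    for n,pp,z in(('stone_holder',P['stone_holder'],0),('bench_stone',[p[0],p[1],np.radians(11)],p[2]-.0205)):
        h=cv2.convexHull(((proj(c,pts(n,pp,z))+.5-b[:2])*5).astype(np.int32));cv2.polylines(im,[h],True,(0,255,0),1)
    cv2.imwrite(f'pics/{c}3.png',im)
```

```text
t 8.95 pos [ 523.1 -180.4   49. ] jaw 101.28 tilt 0.1 w 43.9 F [ 0.7 -0.1 -3. ] q [ 0.34  0.69 -0.16  1.91  0.19  0.55  1.82]
 dworld mm [ 0.1 -4.5  1. ] shift in tool now [-1.1 -4.5 -0.8] in final tool [-1.  -4.5 -0.8] rotvec [ 0.005 -0.001 -0.001]
```

View pics/scene3.png

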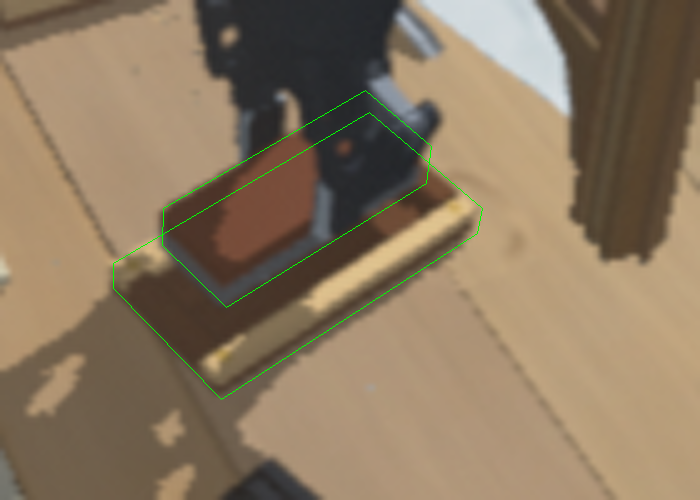

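View pics/top3.png

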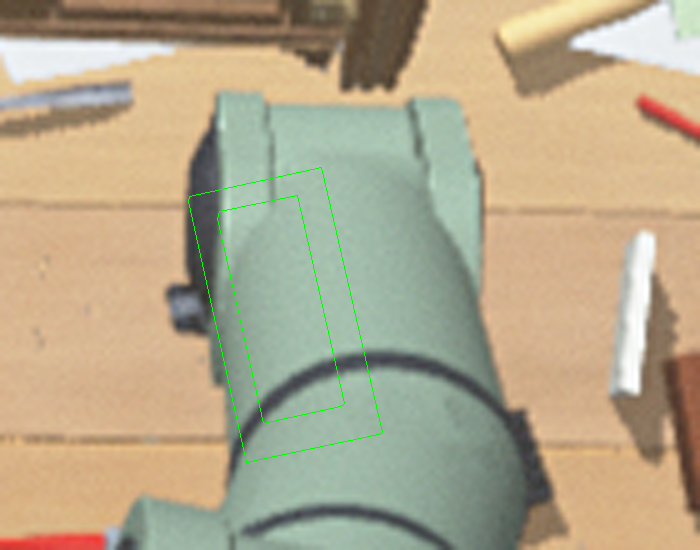

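Request:
{"name": "jog_arm", "arguments": {
  "commands": [
    [0, -4.5, -0.8, 0.005, 0, 0],
    [0, 0, 0, 0, 0, 0],
    [0, 0, 0, 0, 0, 0]
  ]
}}

```text
clock: 9.35
position: [0.5239, -0.1859, 0.0504]
tool_rot: [0.132, 1.57, 0.323]
force: [0.2, -0.1, -3.7]
grip_width: 0.0431
```

Run:
```python
from h import *
plan(.5232,-.1849,.0305,101)
```

```text
t 9.35 pos [ 523.9 -185.9   50.4] jaw 100.94 tilt 0.06 w 43.1 F [ 0.2 -0.1 -3.7] q [ 0.35  0.69 -0.16  1.91  0.19  0.56  1.82]
 dworld mm [ -0.7   1.  -19.9] shift in tool now [19.9  1.2 -0.6] in final tool [19.9  1.2 -0.5] rotvec [-0.001  0.001 -0.   ]
```

Request:
{"name": "jog_arm", "arguments": {
  "commands": [
    [6, 1, -0.5, 0, 0, 0],
    [6, 0, 0, 0, 0, 0],
    [4, 0, 0, 0, 0, 0],
    [2, 0, 0, 0, 0, 0],
    [0, 0, 0, 0, 0, 0],
    [0, 0, 0, 0, 0, 0]
  ]
}}

```text
clock: 9.95
position: [0.523, -0.1849, 0.0305]
tool_rot: [0.548, 1.57, 0.739]
force: [0.7, 0.0, -3.9]
grip_width: 0.0437
```

Run:
```python
from h import *
plan(.5232,-.1849,.0305,101)
```

```text
t 9.95 pos [ 523.  -184.9   30.5] jaw 100.94 tilt 0.04 w 43.7 F [ 0.7  0.  -3.9] q [ 0.34  0.72 -0.15  1.91  0.2   0.52  1.82]
 dworld mm [ 0.2 -0.  -0. ] shift in tool now [ 0.  -0.   0.2] in final tool [ 0.  -0.   0.2] rotvec [-0.001  0.001 -0.   ]
```

Request:
{"name": "jog_arm", "arguments": {
  "commands": [
    [1, 0, 0, 0, 0, 0],
    [0, 0, 0, 0, 0, 0]
  ]
}}

```text
clock: 10.15
position: [0.5232, -0.185, 0.0305]
tool_rot: [-0.017, 1.57, 0.174]
force: [-0.3, 0.4, -3.1]
grip_width: 0.0431
```

Request:
{"name": "jog_arm", "arguments": {
  "commands": [
    [1, 0, 0, 0, 0, 0],
    [0, 0, 0, 0, 0, 0]
  ]
}}

```text
clock: 10.35
position: [0.5235, -0.1851, 0.0304]
tool_rot: [-0.308, 1.569, -0.118]
force: [0.3, -0.5, -2.8]
grip_width: 0.0435
```

Request:
{"name": "jog_arm", "arguments": {
  "commands": [
    [2, 0, 0, 0, 0, 0],
    [0, 0, 0, 0, 0, 0]
  ]
}}

```text
clock: 10.55
position: [0.5239, -0.1852, 0.0306]
tool_rot: [-0.521, 1.568, -0.331]
force: [-0.2, -0.7, -4.0]
grip_width: 0.0437
```

Request:
{"name": "jog_arm", "arguments": {
  "commands": [
    [2, 0, 0, 0, 0.002, 0.001],
    [1.5, 0, 0, 0, 0, 0],
    [1.5, 0, 0, 0, 0, 0]
  ]
}}

```text
clock: 10.85
position: [0.5241, -0.1853, 0.0301]
tool_rot: [-1.053, 1.569, -0.863]
force: [-13.8, 4.0, 41.1]
grip_width: 0.0432
```

Run:
```python
from h import *
plan(.5232,-.1849,.0305,101)
s=observe();print(s['moment'],s['joint_efforts'])
f=grab_frame('scene');plan(.5232,-.1849,.0305,101)
cv2.imwrite('pics/s4.png',cv2.resize(f[:,:,::-1][190:300,240:390],None,fx=5,fy=5,interpolation=cv2.INTER_CUBIC))
```

```text
t 10.85 pos [ 524.1 -185.3   30.1] jaw 100.88 tilt 0.13 w 43.2 F [-13.8   4.   41.1] q [ 0.34  0.73 -0.15  1.91  0.2   0.51  1.81]
 dworld mm [-0.9  0.4  0.4] shift in tool now [-0.4  0.6 -0.8] in final tool [-0.4  0.6 -0.8] rotvec [-0.002  0.001  0.002]
[1.3715222  2.86299583 0.05904214] [ 6.96541951e-02 -7.66076088e+01  6.54390994e-01 -2.21594775e+01
  7.37184919e-01 -4.22570497e+00 -6.32078829e-02]
t 10.9 pos [ 524.1 -185.3   30.1] jaw 100.88 tilt 0.13 w 43.9 F [-12.2   4.1  42.2] q [ 0.34  0.73 -0.15  1.91  0.2   0.51  1.81]
 dworld mm [-0.9  0.4  0.4] shift in tool now [-0.4  0.6 -0.8] in final tool [-0.4  0.6 -0.8] rotvec [-0.002  0.001  0.002]
```

View pics/s4.png

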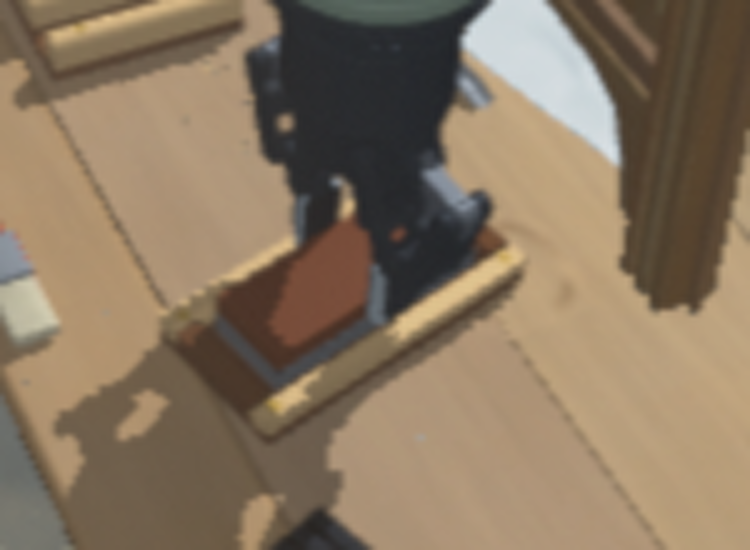

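Request:
{"name": "jog_arm", "arguments": {
  "commands": [
    [0, 0, 0, 0, 0, 0],
    [-0.3, 0, 0, 0, 0, 0],
    [0, 0, 0, 0, 0, 0]
  ]
}}

```text
clock: 11.2
position: [0.5243, -0.1853, 0.0306]
tool_rot: [-0.925, 1.568, -0.735]
force: [0.4, 1.2, -3.0]
grip_width: 0.0436
```

Request:
{"name": "jog_arm", "arguments": {
  "commands": [
    [0, 0, 0, 0, 0, 0],
    [0, 0, 0, 0, 0, 0],
    [0, 0, 0, 0, 0, 0],
    [0, 0, 0, 0, 0, 0],
    [0, 0, 0, 0, 0, 0]
  ],
  "gripper": 70
}}

```text
clock: 11.7
position: [0.5246, -0.1855, 0.0301]
tool_rot: [-0.883, 1.568, -0.693]
force: [0.5, -0.0, 0.5]
grip_width: 0.0621
```

Request:
{"name": "jog_arm", "arguments": {
  "commands": [
    [-20, 0, 0, 0, 0, 0],
    [-30, 0, 0, 0, 0, 0],
    [-30, 0, 0, 0, 0, 0],
    [0, 0, 0, 0, 0, 0],
    [0, 0, 0, 0, 0, 0]
  ]
}}

```text
clock: 12.2
position: [0.524, -0.1851, 0.1123]
tool_rot: [-1.234, 1.569, -1.044]
force: [0.2, -0.2, -0.5]
grip_width: 0.0617
```

Run:
```python
from h import *
plan(.433,-.3106,.09,106.7)
P=np.load('p0.npy',allow_pickle=True).item()
P['h']=P['stone_holder']
for c in("scene","top"):
    f=grab_frame(c)
    b=(250,200,390,300) if c=='scene' else (270,150,410,260)
    im=cv2.resize(cv2.cvtColor(f,cv2.COLOR_RGB2BGR)[b[1]:b[3],b[0]:b[2]],None,fx=5,fy=5,interpolation=cv2.INTER_CUBIC)
    for n,pp,z in(('stone_holder',P['stone_holder'],0),('bench_stone',[.5239,-.185,np.radians(11)],.01)):
        h=cv2.convexHull(((proj(c,pts(n,pp,z))+.5-b[:2])*5).astype(np.int32));cv2.polylines(im,[h],True,(0,255,0),1)
    cv2.imwrite(f'pics/{c}5.png',im)
```

```text
t 12.2 pos [ 524.  -185.1  112.3] jaw 100.89 tilt 0.09 w 61.7 F [ 0.2 -0.2 -0.5] q [ 0.36  0.59 -0.18  1.89  0.16  0.68  1.85]
 dworld mm [ -91.  -125.5  -22.3] shift in tool now [  22.3 -106.1 -113. ] in final tool [  22.3  -94.1 -123.2] rotvec [-0.101  0.     0.002]
```

View pics/scene5.png

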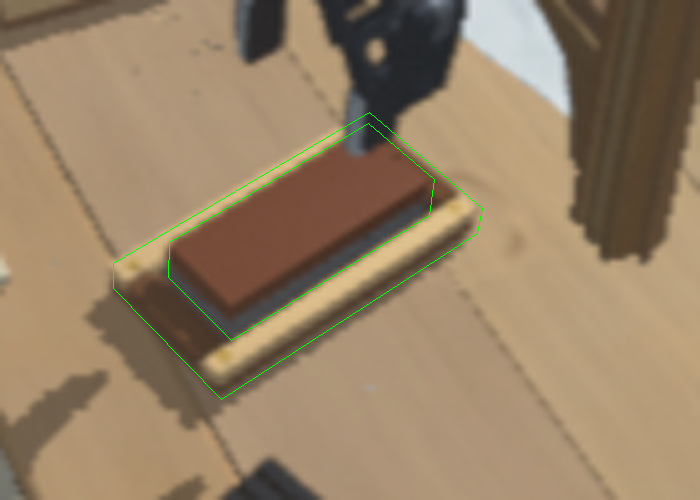

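Request:
{"name": "jog_arm", "arguments": {
  "commands": [
    [0, 0, 0, -0.055, 0, 0],
    [0, 0, 0, -0.055, 0, 0],
    [3, -15, -20, 0, 0, 0],
    [3, -19, -24, 0, 0, 0],
    [3, -19, -24, 0, 0, 0],
    [3, -19, -24, 0, 0, 0],
    [3, -14, -20, 0, 0, 0],
    [0, 0, 0, 0, 0, 0],
    [0, 0, 0, 0, 0, 0]
  ]
}}

```text
clock: 13.2
position: [0.4372, -0.3017, 0.0877]
tool_rot: [2.35, 1.559, 2.658]
force: [0.8, 0.7, 0.3]
grip_width: 0.0618
```

Run:
```python
from h import *
plan(.433,-.3106,.04,107.5)
```

```text
t 13.2 pos [ 437.2 -301.7   87.7] jaw 107.64 tilt 0.65 w 61.8 F [0.8 0.7 0.3] q [ 0.65  0.61 -0.21  1.95  0.21  0.62  2.18]
 dworld mm [ -4.2  -8.9 -47.7] shift in tool now [47.7 -7.6 -6.3] in final tool [47.7 -7.2 -6.7] rotvec [ 0.002 -0.008 -0.008]
```

Request:
{"name": "jog_arm", "arguments": {
  "commands": [
    [0, -7.5, -6.5, 0, -0.008, -0.008],
    [0, 0, 0, 0, 0, 0],
    [20, 0, 0, 0, 0, 0],
    [18, 0, 0, 0, 0, 0],
    [0, 0, 0, 0, 0, 0],
    [0, 0, 0, 0, 0, 0]
  ]
}}

```text
clock: 13.8
position: [0.4357, -0.3087, 0.0488]
tool_rot: [-0.199, 1.568, 0.114]
force: [0.6, -0.6, 0.4]
grip_width: 0.0619
```

Run:
```python
from h import *
plan(.433,-.3106,.013,107.5)
f=grab_frame('scene')
cv2.imwrite('pics/s6.png',cv2.resize(f[:,:,::-1][240:340,240:380],None,fx=5,fy=5,interpolation=cv2.INTER_CUBIC))
```

```text
t 13.8 pos [ 435.7 -308.7   48.8] jaw 107.92 tilt 0.14 w 61.9 F [ 0.6 -0.6  0.4] q [ 0.65  0.67 -0.19  1.97  0.24  0.52  2.17]
 dworld mm [ -2.7  -1.9 -35.8] shift in tool now [35.8 -0.9 -3.2] in final tool [35.8 -1.  -3.1] rotvec [0.007 0.002 0.   ]
```

View pics/s6.png

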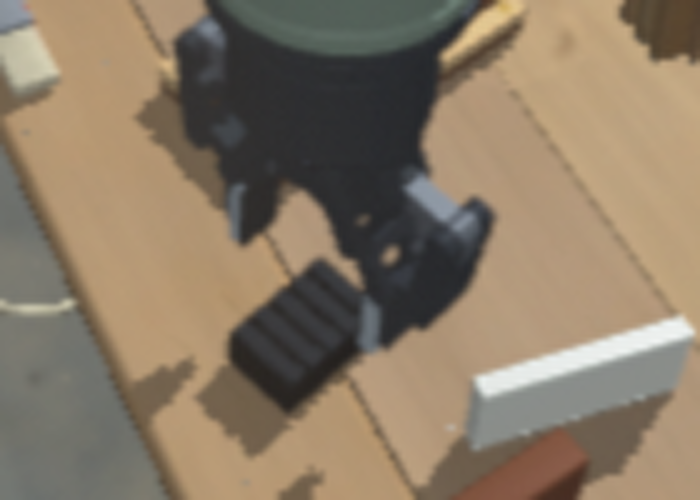

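Request:
{"name": "jog_arm", "arguments": {
  "commands": [
    [12, -1, -3.2, 0.007, 0.002, 0],
    [12, 0, 0, 0, 0, 0],
    [9, 0, 0, 0, 0, 0],
    [2, 0, 0, 0, 0, 0],
    [0, 0, 0, 0, 0, 0],
    [0, 0, 0, 0, 0, 0]
  ]
}}

```text
clock: 14.45
position: [0.4334, -0.311, 0.012]
tool_rot: [-0.907, 1.569, -0.602]
force: [-0.4, -0.2, -0.3]
grip_width: 0.0621
```

Run:
```python
from h import *
plan(.433,-.3106,.013,107.5)
```

```text
t 14.45 pos [ 433.4 -311.    12. ] jaw 107.5 tilt 0.12 w 62.1 F [-0.4 -0.2 -0.3] q [ 0.63  0.74 -0.16  1.97  0.26  0.45  2.15]
 dworld mm [-0.4  0.4  1. ] shift in tool now [-1.   0.5 -0.3] in final tool [-1.   0.5 -0.3] rotvec [-0.     0.001  0.002]
```

Request:
{"name": "jog_arm", "arguments": {
  "commands": [
    [-1, 0, 0, 0, 0, 0],
    [0, 0, 0, 0, 0, 0],
    [0, 0, 0, 0, 0, 0],
    [0, 0, 0, 0, 0, 0],
    [0, 0, 0, 0, 0, 0],
    [0, 0, 0, 0, 0, 0],
    [0, 0, 0, 0, 0, 0],
    [0, 0, 0, 0, 0, 0]
  ],
  "gripper": 255,
  "newtons": 40
}}

```text
clock: 15.25
position: [0.4339, -0.3113, 0.0143]
tool_rot: [-0.882, 1.567, -0.577]
force: [-0.3, -0.4, -1.6]
grip_width: 0.0355
```

Request:
{"name": "jog_arm", "arguments": {
  "commands": [
    [0, 0, 0, 0, 0, 0]
  ]
}}

```text
clock: 15.35
position: [0.4339, -0.3114, 0.0143]
tool_rot: [-0.885, 1.567, -0.58]
force: [-0.6, 0.5, -1.7]
grip_width: 0.0349
```

Request:
{"name": "jog_arm", "arguments": {
  "commands": [
    [-10, 0, 0, 0, 0, 0],
    [-25, 0, 0, 0, 0, 0],
    [-35, 0, 0, 0, 0, 0],
    [-20, 0, 0, 0, 0, 0],
    [0, 0, 0, 0, 0, 0],
    [0, 0, 0, 0, 0, 0]
  ]
}}

```text
clock: 15.95
position: [0.4332, -0.3108, 0.1098]
tool_rot: [-0.919, 1.567, -0.613]
force: [-0.3, 0.2, -1.5]
grip_width: 0.035
```

Run:
```python
from h import *
plan(.5239,-.185,.1,101)
```

```text
t 15.95 pos [ 433.2 -310.8  109.8] jaw 107.52 tilt 0.19 w 35.0 F [-0.3  0.2 -1.5] q [ 0.68  0.57 -0.22  1.95  0.2   0.65  2.2 ]
 dworld mm [ 90.7 125.8  -9.8] shift in tool now [  9.8  92.7 124.3] in final tool [  9.8 106.2 113. ] rotvec [0.114 0.002 0.003]
```

Request:
{"name": "jog_arm", "arguments": {
  "commands": [
    [0, 0, 0, 0.057, 0.001, 0.001],
    [0, 0, 0, 0.057, 0.001, 0.001],
    [0, 18, 19, 0, 0, 0],
    [0, 22, 23, 0, 0, 0],
    [0, 22, 23, 0, 0, 0],
    [0, 22, 23, 0, 0, 0],
    [0, 18, 20, 0, 0, 0],
    [0, 0, 0, 0, 0, 0],
    [0, 0, 0, 0, 0, 0]
  ]
}}

```text
clock: 16.85
position: [0.5194, -0.1853, 0.1021]
tool_rot: [2.682, 1.56, 2.867]
force: [-0.5, -0.7, -1.1]
grip_width: 0.0352
```

Run:
```python
from h import *
plan(.5239,-.185,.07,101)
```

```text
t 16.85 pos [ 519.4 -185.3  102.1] jaw 100.61 tilt 0.61 w 35.2 F [-0.5 -0.7 -1.1] q [ 0.37  0.61 -0.18  1.89  0.17  0.67  1.84]
 dworld mm [  4.5   0.3 -32.1] shift in tool now [32.  -0.7  4.8] in final tool [32.1 -0.6  4.5] rotvec [-0.007 -0.009 -0.005]
```

Request:
{"name": "jog_arm", "arguments": {
  "commands": [
    [10, -0.5, 4.5, -0.007, -0.009, -0.005],
    [14, 0, 0, 0, 0, 0],
    [8, 0, 0, 0, 0, 0],
    [0, 0, 0, 0, 0, 0],
    [0, 0, 0, 0, 0, 0]
  ]
}}

```text
clock: 17.35
position: [0.5214, -0.1875, 0.065]
tool_rot: [3.118, 1.567, -2.976]
force: [-0.6, -0.6, -0.7]
grip_width: 0.0352
```

Run:
```python
from h import *
plan(.5239,-.185,.0495,101)
c='scene';p=observe()['position']
f=grab_frame(c);b=(250,190,390,300)
im=cv2.resize(cv2.cvtColor(f,cv2.COLOR_RGB2BGR)[b[1]:b[3],b[0]:b[2]],None,fx=5,fy=5,interpolation=cv2.INTER_CUBIC)
for n,pp,z in(('flattening_stone',[p[0],p[1],np.radians(11)],p[2]-.0135),('bench_stone',[.5239,-.185,np.radians(11)],.01)):
        h=cv2.convexHull(((proj(c,pts(n,pp,z))+.5-b[:2])*5).astype(np.int32));cv2.polylines(im,[h],True,(0,255,0),1)
cv2.imwrite(f'pics/s7.png',im)
```

```text
t 17.35 pos [ 521.4 -187.5   65. ] jaw 100.84 tilt 0.19 w 35.2 F [-0.6 -0.6 -0.7] q [ 0.36  0.67 -0.17  1.91  0.19  0.59  1.83]
 dworld mm [  2.5   2.5 -15.5] shift in tool now [15.5  1.9  3. ] in final tool [15.5  1.9  3. ] rotvec [-0.003 -0.003 -0.   ]
```

View pics/s7.png

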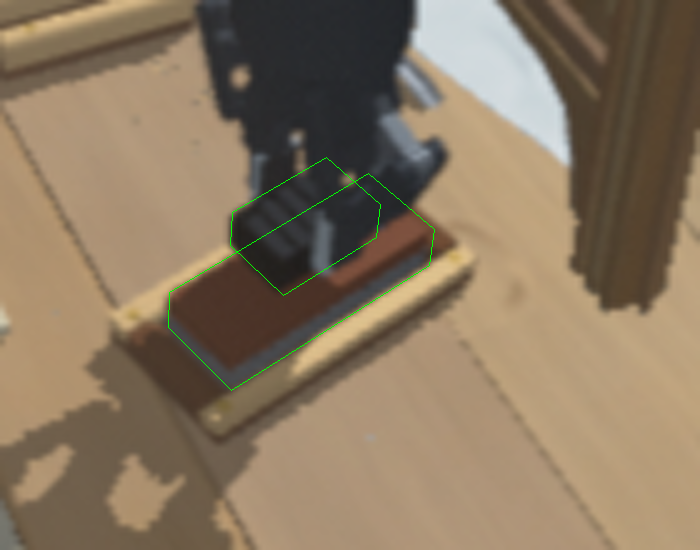

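Request:
{"name": "jog_arm", "arguments": {
  "commands": [
    [5, 1.9, 3, -0.003, -0.003, 0],
    [4, 0, 0, 0, 0, 0],
    [3, 0, 0, 0, 0, 0],
    [0, 0, 0, 0, 0, 0],
    [0, 0, 0, 0, 0, 0]
  ]
}}

```text
clock: 17.9
position: [0.5247, -0.1851, 0.0529]
tool_rot: [-0.469, 1.569, -0.277]
force: [0.5, 0.4, -1.5]
grip_width: 0.0354
```

Run:
```python
from h import *
plan(.5239,-.185,.0495,101)
```

```text
t 17.9 pos [ 524.7 -185.1   52.9] jaw 101.01 tilt 0.08 w 35.4 F [ 0.5  0.4 -1.5] q [ 0.35  0.69 -0.16  1.91  0.2   0.56  1.82]
 dworld mm [-0.8  0.1 -3.4] shift in tool now [ 3.4  0.2 -0.7] in final tool [ 3.4  0.2 -0.7] rotvec [0.    0.001 0.001]
```

Request:
{"name": "jog_arm", "arguments": {
  "commands": [
    [1.5, 0.2, -0.7, 0, 0.001, 0.001],
    [1.5, 0, 0, 0, 0, 0],
    [1.5, 0, 0, 0, 0, 0]
  ]
}}

```text
clock: 18.2
position: [0.5241, -0.1851, 0.0485]
tool_rot: [0.073, 1.57, 0.265]
force: [0.4, 1.1, -1.9]
grip_width: 0.035
```

Request:
{"name": "jog_arm", "arguments": {
  "commands": [
    [1.3, 0, 0, 0, 0, 0]
  ]
}}

```text
clock: 18.3
position: [0.5241, -0.1851, 0.0482]
tool_rot: [-0.276, 1.57, -0.085]
force: [-15.6, 5.5, 53.8]
grip_width: 0.0353
```

Request:
{"name": "jog_arm", "arguments": {
  "commands": [
    [1.3, 0, 0, 0, 0, 0]
  ]
}}

```text
clock: 18.4
position: [0.5241, -0.1851, 0.0483]
tool_rot: [-0.663, 1.57, -0.471]
force: [-12.3, 4.9, 39.8]
grip_width: 0.0349
```

Request:
{"name": "jog_arm", "arguments": {
  "commands": [
    [0, 0, 0, 0, 0, 0],
    [0, 0, 0, 0, 0, 0]
  ]
}}

```text
clock: 18.6
position: [0.5243, -0.1852, 0.049]
tool_rot: [-0.646, 1.569, -0.454]
force: [-0.4, 0.3, -0.5]
grip_width: 0.0356
```

Request:
{"name": "jog_arm", "arguments": {
  "commands": [
    [0, 0, 0, 0, 0, 0],
    [0, 0, 0, 0, 0, 0],
    [0, 0, 0, 0, 0, 0],
    [0, 0, 0, 0, 0, 0],
    [0, 0, 0, 0, 0, 0]
  ],
  "gripper": 90
}}

```text
clock: 19.1
position: [0.5244, -0.1853, 0.0486]
tool_rot: [-0.63, 1.569, -0.438]
force: [0.1, -0.6, -0.3]
grip_width: 0.0554
```

Request:
{"name": "jog_arm", "arguments": {
  "commands": [
    [-10, 0, 0, 0, 0, 0],
    [-25, 0, 0, 0, 0, 0],
    [-35, 0, 0, 0, 0, 0],
    [0, 0, 0, 0, 0, 0],
    [0, 0, 0, 0, 0, 0]
  ]
}}

```text
clock: 19.6
position: [0.524, -0.185, 0.1229]
tool_rot: [-0.607, 1.569, -0.415]
force: [-0.2, -0.1, -0.2]
grip_width: 0.0554
```

Run:
```python
from h import *
plan(.4471,-.417,.1,97.5)
c='scene'
f=grab_frame(c);b=(250,190,390,300)
im=cv2.resize(cv2.cvtColor(f,cv2.COLOR_RGB2BGR)[b[1]:b[3],b[0]:b[2]],None,fx=5,fy=5,interpolation=cv2.INTER_CUBIC)
for n,pp,z in(('flattening_stone',[.5241,-.1851,np.radians(11)],.035),('bench_stone',[.5239,-.185,np.radians(11)],.01)):
        h=cv2.convexHull(((proj(c,pts(n,pp,z))+.5-b[:2])*5).astype(np.int32));cv2.polylines(im,[h],True,(0,255,0),1)
cv2.imwrite(f'pics/s8.png',im)
```

```text
t 19.6 pos [ 524.  -185.   122.9] jaw 101.0 tilt 0.08 w 55.4 F [-0.2 -0.1 -0.2] q [ 0.37  0.57 -0.19  1.88  0.16  0.7   1.85]
 dworld mm [ -76.9 -232.   -22.9] shift in tool now [  23.  -213.  -119.8] in final tool [  22.9 -220.  -106.5] rotvec [0.061 0.001 0.001]
```

View pics/s8.png

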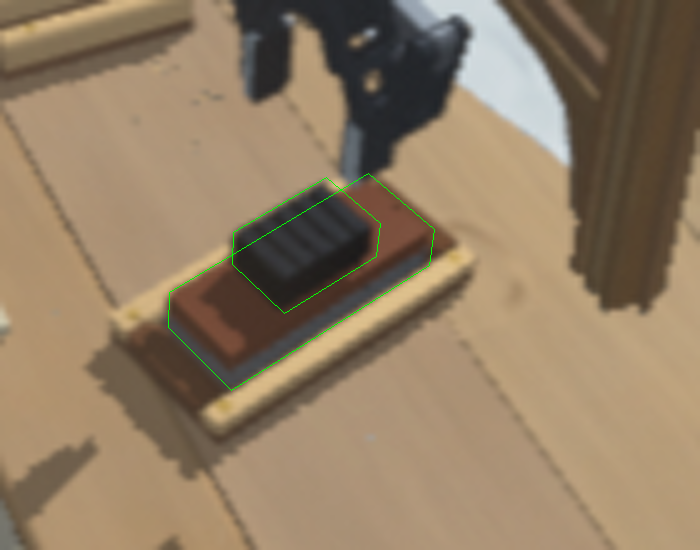

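Request:
{"name": "jog_arm", "arguments": {
  "commands": [
    [0, 0, 0, 0.061, 0.001, 0.001],
    [2, -20, -10, 0, 0, 0],
    [3, -30, -14, 0, 0, 0],
    [3, -34, -17, 0, 0, 0],
    [3, -34, -17, 0, 0, 0],
    [3, -34, -17, 0, 0, 0],
    [3, -34, -17, 0, 0, 0],
    [3, -26, -14, 0, 0, 0],
    [0, 0, 0, 0, 0, 0],
    [0, 0, 0, 0, 0, 0]
  ]
}}

```text
clock: 20.65
position: [0.4417, -0.4148, 0.0957]
tool_rot: [2.279, 1.563, 2.411]
force: [0.2, 1.0, 0.2]
grip_width: 0.0554
```

Run:
```python
from h import *
plan(.4471,-.417,.07,97.7)
```

```text
t 20.65 pos [ 441.7 -414.8   95.7] jaw 97.57 tilt 0.47 w 55.4 F [0.2 1.  0.2] q [ 0.78  0.68 -0.17  1.75  0.16  0.73  2.22]
 dworld mm [  5.4  -2.2 -25.7] shift in tool now [25.6 -3.   5.2] in final tool [25.7 -2.9  5. ] rotvec [-0.002 -0.005 -0.006]
```

Request:
{"name": "jog_arm", "arguments": {
  "commands": [
    [10, -3, 5, -0.002, -0.005, -0.006],
    [12, 0, 0, 0, 0, 0],
    [0, 0, 0, 0, 0, 0],
    [0, 0, 0, 0, 0, 0]
  ]
}}

```text
clock: 21.05
position: [0.4488, -0.4139, 0.0705]
tool_rot: [1.855, 1.569, 1.993]
force: [0.2, -0.7, 0.5]
grip_width: 0.0548
```

Run:
```python
from h import *
plan(.4471,-.417,.035,97.7)
f=grab_frame('scene')
cv2.imwrite('pics/s9.png',cv2.resize(f[:,:,::-1][260:380,270:410],None,fx=5,fy=5,interpolation=cv2.INTER_CUBIC))
```

```text
t 21.05 pos [ 448.8 -413.9   70.5] jaw 97.92 tilt 0.11 w 54.8 F [ 0.2 -0.7  0.5] q [ 0.76  0.72 -0.17  1.75  0.17  0.68  2.21]
 dworld mm [ -1.7  -3.1 -35.5] shift in tool now [35.5 -2.9 -2.1] in final tool [35.5 -2.8 -2.1] rotvec [ 0.004 -0.001 -0.002]
```

View pics/s9.png

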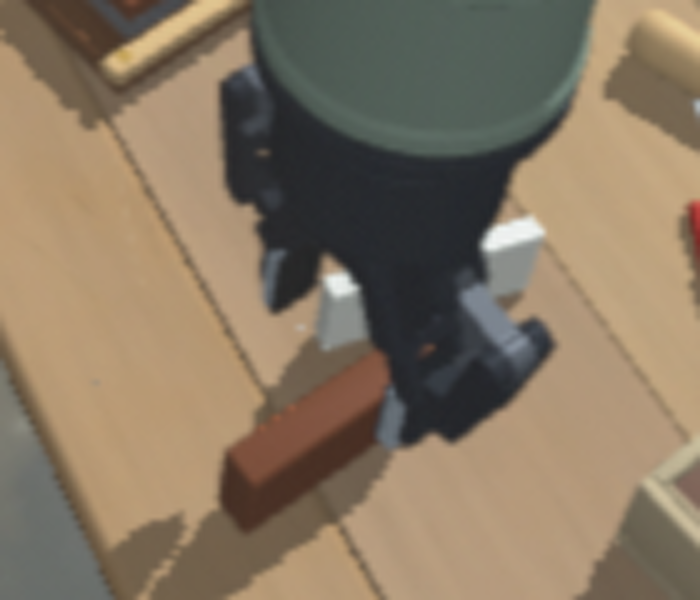

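Request:
{"name": "jog_arm", "arguments": {
  "commands": [
    [12, -2.9, -2.1, 0.004, -0.001, -0.002],
    [12, 0, 0, 0, 0, 0],
    [9, 0, 0, 0, 0, 0],
    [2, 0, 0, 0, 0, 0],
    [0, 0, 0, 0, 0, 0],
    [0, 0, 0, 0, 0, 0]
  ]
}}

```text
clock: 21.7
position: [0.447, -0.4168, 0.0322]
tool_rot: [0.659, 1.571, 0.793]
force: [-0.2, 0.7, 0.4]
grip_width: 0.0554
```

Run:
```python
from h import *
plan(.4471,-.417,.035,97.7)
```

```text
t 21.7 pos [ 447.  -416.8   32.2] jaw 97.7 tilt 0.02 w 55.4 F [-0.2  0.7  0.4] q [ 0.76  0.78 -0.15  1.76  0.19  0.61  2.2 ]
 dworld mm [ 0.1 -0.2  2.8] shift in tool now [-2.8 -0.2  0.1] in final tool [-2.8 -0.2  0.1] rotvec [ 0.  0. -0.]
```

Request:
{"name": "jog_arm", "arguments": {
  "commands": [
    [-2.5, 0, 0, 0, 0, 0],
    [0, 0, 0, 0, 0, 0],
    [0, 0, 0, 0, 0, 0],
    [0, 0, 0, 0, 0, 0],
    [0, 0, 0, 0, 0, 0],
    [0, 0, 0, 0, 0, 0],
    [0, 0, 0, 0, 0, 0],
    [0, 0, 0, 0, 0, 0],
    [0, 0, 0, 0, 0, 0],
    [0, 0, 0, 0, 0, 0]
  ],
  "gripper": 255,
  "newtons": 50
}}

```text
clock: 22.7
position: [0.4472, -0.4171, 0.0359]
tool_rot: [-0.663, 1.57, -0.528]
force: [-0.6, -0.8, -1.5]
grip_width: 0.0169
```

Run:
```python
from h import *
plan(.4471,-.417,.035,97.7)
```

```text
t 22.7 pos [ 447.2 -417.1   35.9] jaw 97.7 tilt 0.07 w 16.9 F [-0.6 -0.8 -1.5] q [ 0.76  0.77 -0.16  1.76  0.19  0.62  2.2 ]
 dworld mm [-0.1  0.1 -0.9] shift in tool now [ 0.9  0.1 -0.1] in final tool [ 0.9  0.1 -0.1] rotvec [-0.     0.001  0.001]
```

Request:
{"name": "jog_arm", "arguments": {
  "commands": [
    [-10, 0, 0, 0, 0, 0],
    [-25, 0, 0, 0, 0, 0],
    [-35, 0, 0, 0, 0, 0],
    [-20, 0, 0, 0, 0, 0],
    [0, 0, 0, 0, 0, 0],
    [0, 0, 0, 0, 0, 0]
  ]
}}

```text
clock: 23.3
position: [0.4469, -0.4168, 0.1315]
tool_rot: [-0.583, 1.57, -0.448]
force: [-1.0, 0.5, -2.6]
grip_width: 0.0167
```

Run:
```python
from h import *
p=np.load('p0.npy',allow_pickle=True).item()['slip_rack'];a=p[2]-np.pi;print(np.degrees(a))
Y=np.array([-np.sin(a),np.cos(a)])
wide=p[:2]-.024*Y;nar=p[:2]+.024*Y;print('wide',wide,'narrow',nar)
plan(*wide,.13,86.0)
```

```text
-3.7895942057376053
wide [0.51831752 0.03640156] narrow [0.52148997 0.08429661]
t 23.3 pos [ 446.9 -416.8  131.5] jaw 97.71 tilt 0.07 w 16.7 F [-1.   0.5 -2.6] q [ 0.78  0.63 -0.18  1.73  0.15  0.79  2.23]
 dworld mm [ 71.4 453.2  -1.5] shift in tool now [  1.4 439.5 131.6] in final tool [  1.5 457.1  39.6] rotvec [0.204 0.001 0.001]
```

Request:
{"name": "jog_arm", "arguments": {
  "commands": [
    [0, 0, 0, 0.102, 0, 0],
    [0, 0, 0, 0.102, 0, 0],
    [0, 20, 2, 0, 0, 0],
    [0, 34, 3, 0, 0, 0],
    [0, 34, 3, 0, 0, 0],
    [0, 34, 3, 0, 0, 0],
    [0, 34, 3, 0, 0, 0],
    [0, 34, 3, 0, 0, 0],
    [0, 34, 3, 0, 0, 0],
    [0, 34, 3, 0, 0, 0],
    [0, 34, 3, 0, 0, 0],
    [0, 34, 3, 0, 0, 0],
    [0, 34, 3, 0, 0, 0],
    [0, 34, 3, 0, 0, 0],
    [0, 34, 3, 0, 0, 0],
    [0, 20, 1, 0, 0, 0],
    [0, 0, 0, 0, 0, 0],
    [0, 0, 0, 0, 0, 0]
  ]
}}

```text
clock: 25.1
position: [0.5154, 0.0459, 0.1176]
tool_rot: [3.012, 1.552, 2.934]
force: [0.3, 0.7, -2.2]
grip_width: 0.0165
```

Run:
```python
from h import *
plan(.5183,.0364,.09,86.0)
```

```text
t 25.1 pos [515.4  45.9 117.6] jaw 85.49 tilt 1.08 w 16.5 F [ 0.3  0.7 -2.2] q [-0.1   0.54 -0.14  1.97  0.1   0.66  1.2 ]
 dworld mm [  2.9  -9.5 -27.6] shift in tool now [27.5 -9.3  4.1] in final tool [27.6 -9.3  3.5] rotvec [-0.009 -0.019 -0.003]
```

Request:
{"name": "jog_arm", "arguments": {
  "commands": [
    [12, -9.3, 3.7, -0.009, -0.019, -0.003],
    [12, 0, 0, 0, 0, 0],
    [0, 0, 0, 0, 0, 0],
    [0, 0, 0, 0, 0, 0]
  ]
}}

```text
clock: 25.5
position: [0.5172, 0.0338, 0.0914]
tool_rot: [-2.538, 1.568, -2.61]
force: [0.8, 0.2, -1.2]
grip_width: 0.0167
```

Run:
```python
from h import *
plan(.5183,.0364,.065,86.0)
```

```text
t 25.5 pos [517.2  33.8  91.4] jaw 85.83 tilt 0.16 w 16.7 F [ 0.8  0.2 -1.2] q [-0.09  0.58 -0.12  1.99  0.12  0.58  1.2 ]
 dworld mm [  1.1   2.6 -26.4] shift in tool now [26.4  2.7  1. ] in final tool [26.4  2.6  0.9] rotvec [-0.003 -0.002  0.002]
```

Request:
{"name": "jog_arm", "arguments": {
  "commands": [
    [8, 2.7, 1, -0.003, -0.002, 0.002],
    [8, 0, 0, 0, 0, 0],
    [2, 0, 0, 0, 0, 0],
    [0, 0, 0, 0, 0, 0],
    [0, 0, 0, 0, 0, 0]
  ]
}}

```text
clock: 26.0
position: [0.5187, 0.0369, 0.0722]
tool_rot: [1.754, 1.57, 1.684]
force: [0.1, 0.2, -1.7]
grip_width: 0.0167
```

```bash
cat > ov.py <<'E'
from h import *
import sys
def ov(items,b,fn,c='scene'):
    f=grab_frame(c)
    im=cv2.resize(cv2.cvtColor(f,cv2.COLOR_RGB2BGR)[b[1]:b[3],b[0]:b[2]],None,fx=6,fy=6,interpolation=cv2.INTER_CUBIC)
    for n,pp,z in items:
        h=cv2.convexHull(((proj(c,pts(n,pp,z))+.5-b[:2])*6).astype(np.int32));cv2.polylines(im,[h],True,(0,255,0),1)
    cv2.imwrite(fn,im)
E
python3 - <<'E'
from ov import *
plan(.5183,.0364,.065,86.0)
p=observe()['position'];P=np.load('p0.npy',allow_pickle=True).item()
ov([('slip_rack',P['slip_rack'],0),('thick_slip',[p[0],p[1],np.radians(-4)],p[2]-.0355)],(210,130,330,220),'pics/s10.png')
E
```

```text
t 26.0 pos [518.7  36.9  72.2] jaw 85.98 tilt 0.06 w 16.7 F [ 0.1  0.2 -1.7] q [-0.1   0.61 -0.12  2.    0.13  0.54  1.19]
 dworld mm [-0.4 -0.5 -7.2] shift in tool now [ 7.2 -0.5 -0.4] in final tool [ 7.2 -0.5 -0.4] rotvec [-0.    -0.    -0.001]
```

View pics/s10.png

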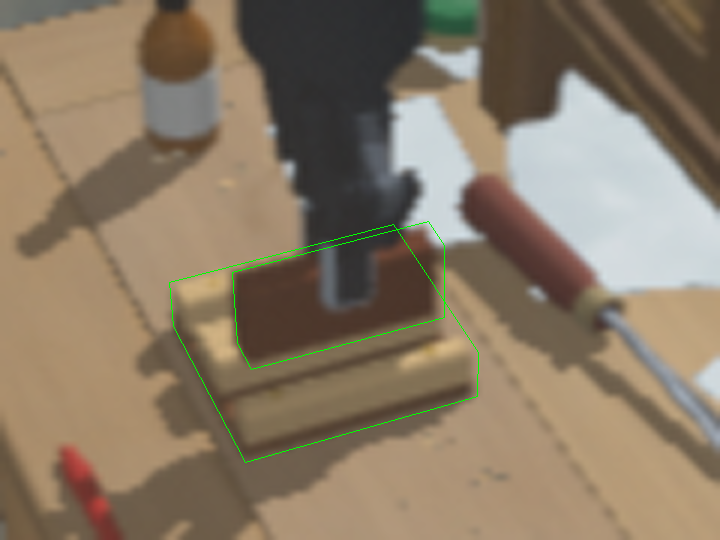

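Request:
{"name": "jog_arm", "arguments": {
  "commands": [
    [5, -0.5, 0.4, 0, 0, 0],
    [5, 0, 0, 0, 0, 0],
    [5, 0, 0, 0, 0, 0],
    [4, 0, 0, 0, 0, 0],
    [0, 0, 0, 0, 0, 0]
  ]
}}

```text
clock: 26.55
position: [0.5193, 0.0363, 0.0518]
tool_rot: [1.185, 1.57, 1.115]
force: [-0.2, -0.4, -2.9]
grip_width: 0.0168
```

Run:
```python
from h import *
plan(.5187,.0364,.0435,86.0)
```

```text
t 26.55 pos [519.3  36.3  51.8] jaw 85.98 tilt 0.07 w 16.8 F [-0.2 -0.4 -2.9] q [-0.1   0.65 -0.11  2.    0.14  0.49  1.19]
 dworld mm [-0.6  0.1 -8.3] shift in tool now [ 8.3  0.  -0.6] in final tool [ 8.3  0.  -0.6] rotvec [-0.     0.    -0.001]
```

No side force; it is entering the slot cleanly.

Request:
{"name": "jog_arm", "arguments": {
  "commands": [
    [3, 0, -0.4, 0, 0, 0],
    [3, 0, 0, 0, 0, 0],
    [2, 0, 0, 0, 0, 0]
  ]
}}

```text
clock: 26.85
position: [0.519, 0.0364, 0.0434]
tool_rot: [1.044, 1.569, 0.974]
force: [-7.0, 1.9, 17.9]
grip_width: 0.0164
```

Request:
{"name": "jog_arm", "arguments": {
  "commands": [
    [1.3, 0, 0, 0, 0, 0]
  ]
}}

```text
clock: 26.95
position: [0.519, 0.0367, 0.043]
tool_rot: [0.972, 1.569, 0.902]
force: [-18.4, 0.6, 65.8]
grip_width: 0.0171
```

Request:
{"name": "jog_arm", "arguments": {
  "commands": [
    [1.3, 0, 0, 0, 0, 0]
  ]
}}

```text
clock: 27.05
position: [0.5191, 0.0368, 0.0431]
tool_rot: [0.712, 1.569, 0.642]
force: [-14.1, -2.2, 48.0]
grip_width: 0.0167
```

Request:
{"name": "jog_arm", "arguments": {
  "commands": [
    [0, 0, 0, 0, 0, 0],
    [0, 0, 0, 0, 0, 0]
  ]
}}

```text
clock: 27.25
position: [0.5194, 0.0368, 0.0439]
tool_rot: [0.466, 1.568, 0.396]
force: [1.1, 0.0, -1.8]
grip_width: 0.017
```

Request:
{"name": "jog_arm", "arguments": {
  "commands": [
    [0, 0, 0, 0, 0, 0],
    [0, 0, 0, 0, 0, 0],
    [0, 0, 0, 0, 0, 0],
    [0, 0, 0, 0, 0, 0],
    [0, 0, 0, 0, 0, 0]
  ],
  "gripper": 130
}}

```text
clock: 27.75
position: [0.5195, 0.0368, 0.0435]
tool_rot: [0.479, 1.568, 0.409]
force: [0.2, -0.1, 0.1]
grip_width: 0.0421
```

Request:
{"name": "jog_arm", "arguments": {
  "commands": [
    [-10, 0, 0, 0, 0, 0],
    [-25, 0, 0, 0, 0, 0],
    [-35, 0, 0, 0, 0, 0],
    [-15, 0, 0, 0, 0, 0],
    [0, 0, 0, 0, 0, 0]
  ]
}}

```text
clock: 28.25
position: [0.5188, 0.0368, 0.1335]
tool_rot: [0.676, 1.569, 0.606]
force: [1.2, 0.7, -0.6]
grip_width: 0.042
```

Run:
```python
from ov import *
plan(.5153,-.383,.11,81.2)
P=np.load('p0.npy',allow_pickle=True).item()
ov([('slip_rack',P['slip_rack'],0),('thick_slip',[.519,.0364,np.radians(-4)],.008)],(210,130,330,220),'pics/s11.png')
```

```text
t 28.25 pos [518.8  36.8 133.5] jaw 86.0 tilt 0.11 w 42.0 F [ 1.2  0.7 -0.6] q [-0.08  0.51 -0.14  1.97  0.11  0.67  1.22]
 dworld mm [  -3.5 -419.8  -23.5] shift in tool now [  23.  -419.    25.8] in final tool [  23.5 -415.3   60.8] rotvec [ 0.084  0.001 -0.001]
```

View pics/s11.png

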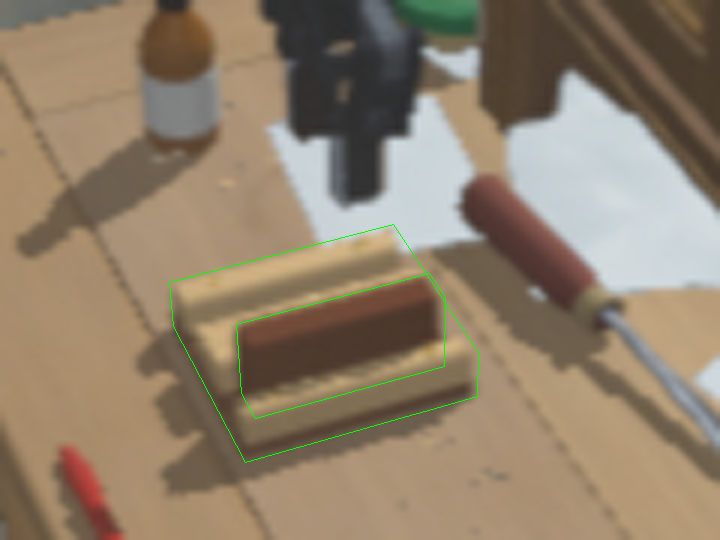

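Request:
{"name": "jog_arm", "arguments": {
  "commands": [
    [0, 0, 0, -0.087, 0, 0],
    [0, -20, 3, 0, 0, 0],
    [1, -34, 3, 0, 0, 0],
    [1, -34, 3, 0, 0, 0],
    [1, -34, 3, 0, 0, 0],
    [1, -34, 3, 0, 0, 0],
    [1, -34, 3, 0, 0, 0],
    [1, -34, 3, 0, 0, 0],
    [1, -34, 3, 0, 0, 0],
    [1, -34, 3, 0, 0, 0],
    [1, -34, 3, 0, 0, 0],
    [1, -34, 3, 0, 0, 0],
    [1, -34, 3, 0, 0, 0],
    [0, -14, 0, 0, 0, 0],
    [0, 0, 0, 0, 0, 0],
    [0, 0, 0, 0, 0, 0]
  ]
}}

```text
clock: 29.9
position: [0.559, -0.3823, 0.1053]
tool_rot: [2.637, 1.553, 2.663]
force: [0.1, 0.2, -0.5]
grip_width: 0.0419
```

Run:
```python
from h import *
plan(.5153,-.383,.09,81.2)
```

```text
t 29.9 pos [ 559.  -382.3  105.3] jaw 91.51 tilt 1.03 w 41.9 F [ 0.1  0.2 -0.5] q [ 0.6   0.77 -0.15  1.53  0.13  0.87  2.01]
 dworld mm [-43.7  -0.7 -15.3] shift in tool now [ 16.    0.4 -43.5] in final tool [ 15.3  -7.3 -43.1] rotvec [ 0.18  -0.016 -0.007]
```

Request:
{"name": "jog_arm", "arguments": {
  "commands": [
    [0, 0, 0, 0.09, -0.008, -0.003],
    [0, 0, 0, 0.09, -0.008, -0.003],
    [4, -4, -20, 0, 0, 0],
    [4, -4, -20, 0, 0, 0],
    [0, 0, 0, 0, 0, 0],
    [0, 0, 0, 0, 0, 0]
  ]
}}

```text
clock: 30.5
position: [0.5193, -0.3728, 0.0963]
tool_rot: [1.77, 1.565, 1.619]
force: [1.1, 0.3, 0.3]
grip_width: 0.042
```

Run:
```python
from h import *
plan(.5153,-.383,.07,81.2)
```

```text
t 30.5 pos [ 519.3 -372.8   96.3] jaw 81.36 tilt 0.34 w 42.0 F [1.1 0.3 0.3] q [ 0.6   0.72 -0.11  1.66  0.1   0.77  1.87]
 dworld mm [ -4.  -10.2 -26.3] shift in tool now [ 26.2 -10.9  -2.4] in final tool [ 26.3 -10.7  -2.4] rotvec [ 0.003 -0.001 -0.006]
```

Request:
{"name": "jog_arm", "arguments": {
  "commands": [
    [0, -10.5, -2.4, -0.003, -0.001, -0.006],
    [10, 0, 0, 0, 0, 0],
    [8, 0, 0, 0, 0, 0],
    [0, 0, 0, 0, 0, 0],
    [0, 0, 0, 0, 0, 0]
  ]
}}

```text
clock: 31.0
position: [0.5172, -0.3816, 0.0763]
tool_rot: [0.429, 1.57, 0.285]
force: [-0.1, 1.2, 0.0]
grip_width: 0.042
```

Run:
```python
from ov import *
plan(.5153,-.383,.036,81.2)
P=np.load('p0.npy',allow_pickle=True).item()
ov([('thin_slip',P['thin_slip'],0)],(290,260,420,350),'pics/s12.png')
```

```text
t 31.0 pos [ 517.2 -381.6   76.3] jaw 81.72 tilt 0.03 w 42.0 F [-0.1  1.2  0. ] q [ 0.61  0.75 -0.1   1.66  0.11  0.73  1.88]
 dworld mm [ -1.9  -1.4 -40.3] shift in tool now [40.3 -1.7 -1.7] in final tool [40.3 -1.7 -1.7] rotvec [ 0.009  0.001 -0.   ]
```

View pics/s12.png

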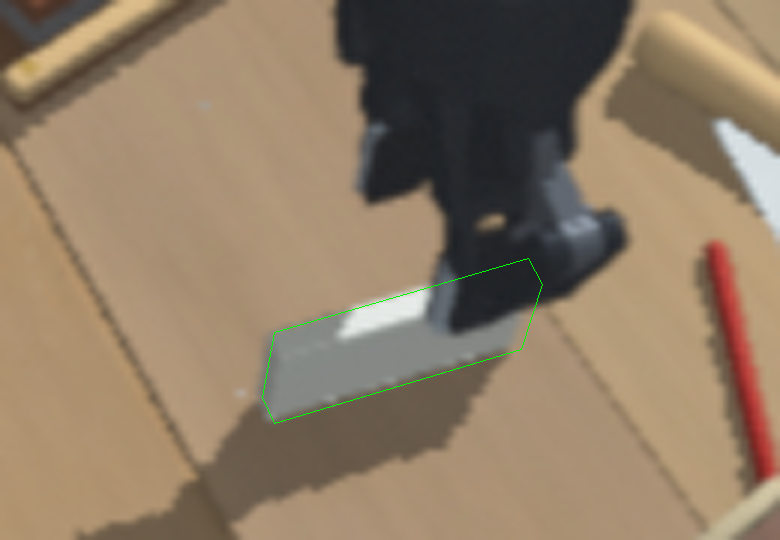

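Request:
{"name": "jog_arm", "arguments": {
  "commands": [
    [8, -1.7, -1.7, 0.009, 0.001, 0],
    [12, 0, 0, 0, 0, 0],
    [12, 0, 0, 0, 0, 0],
    [6, 0, 0, 0, 0, 0],
    [0, 0, 0, 0, 0, 0],
    [0, 0, 0, 0, 0, 0]
  ]
}}

```text
clock: 31.65
position: [0.5148, -0.3828, 0.0341]
tool_rot: [2.66, 1.569, 2.506]
force: [0.1, -0.3, 0.9]
grip_width: 0.042
```

Run:
```python
from ov import *
plan(.5153,-.383,.036,81.2)
```

```text
t 31.65 pos [ 514.8 -382.8   34.1] jaw 81.16 tilt 0.1 w 42.0 F [ 0.1 -0.3  0.9] q [ 0.61  0.81 -0.1   1.67  0.11  0.66  1.87]
 dworld mm [ 0.5 -0.2  1.9] shift in tool now [-1.9 -0.1  0.5] in final tool [-1.9 -0.1  0.5] rotvec [-0.001 -0.002 -0.001]
```

Request:
{"name": "jog_arm", "arguments": {
  "commands": [
    [-1, 0, 0.5, 0, 0, 0],
    [0, 0, 0, 0, 0, 0],
    [0, 0, 0, 0, 0, 0],
    [0, 0, 0, 0, 0, 0],
    [0, 0, 0, 0, 0, 0],
    [0, 0, 0, 0, 0, 0],
    [0, 0, 0, 0, 0, 0],
    [0, 0, 0, 0, 0, 0]
  ],
  "gripper": 255,
  "newtons": 50
}}

```text
clock: 32.45
position: [0.5159, -0.3833, 0.0365]
tool_rot: [0.449, 1.571, 0.295]
force: [-0.2, -0.2, -1.5]
grip_width: 0.0084
```

Request:
{"name": "jog_arm", "arguments": {
  "commands": [
    [-10, 0, 0, 0, 0, 0],
    [-25, 0, 0, 0, 0, 0],
    [-35, 0, 0, 0, 0, 0],
    [-20, 0, 0, 0, 0, 0],
    [0, 0, 0, 0, 0, 0],
    [0, 0, 0, 0, 0, 0]
  ]
}}

```text
clock: 33.05
position: [0.5157, -0.383, 0.1321]
tool_rot: [1.862, 1.571, 1.708]
force: [0.5, 0.2, -1.8]
grip_width: 0.0086
```

Run:
```python
from ov import *
plan(.5215,.0843,.13,86.0)
p=observe()['position']
ov([('thin_slip',[p[0],p[1],np.radians(-8.85)],p[2]-.0355)],(290,210,420,300),'pics/s13.png')
```

```text
t 33.05 pos [ 515.7 -383.   132.1] jaw 81.17 tilt 0.01 w 8.6 F [ 0.5  0.2 -1.8] q [ 0.62  0.67 -0.11  1.64  0.09  0.83  1.89]
 dworld mm [  5.8 467.3  -2.1] shift in tool now [  2.2 462.7 -66. ] in final tool [  2.1 466.6 -26.8] rotvec [-0.084 -0.    -0.   ]
```

View pics/s13.png

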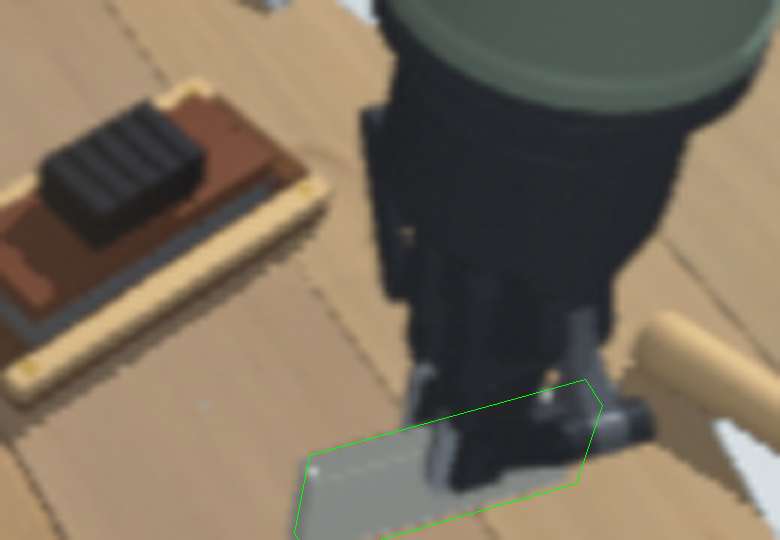

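Request:
{"name": "jog_arm", "arguments": {
  "commands": [
    [0, 0, 0, -0.084, 0, 0],
    [0, 20, -1, 0, 0, 0],
    [0, 34, -2, 0, 0, 0],
    [0, 34, -2, 0, 0, 0],
    [0, 34, -2, 0, 0, 0],
    [0, 34, -2, 0, 0, 0],
    [0, 34, -2, 0, 0, 0],
    [0, 34, -2, 0, 0, 0],
    [0, 34, -2, 0, 0, 0],
    [0, 34, -2, 0, 0, 0],
    [0, 34, -2, 0, 0, 0],
    [0, 34, -2, 0, 0, 0],
    [0, 34, -2, 0, 0, 0],
    [0, 34, -2, 0, 0, 0],
    [0, 20, -1, 0, 0, 0],
    [0, 0, 0, 0, 0, 0],
    [0, 0, 0, 0, 0, 0]
  ]
}}

```text
clock: 34.8
position: [0.5111, 0.0841, 0.1174]
tool_rot: [3.03, 1.548, 2.963]
force: [-0.5, -0.8, -0.1]
grip_width: 0.0084
```

Run:
```python
from h import *
plan(.5215,.0843,.1,86.0)
```

```text
t 34.8 pos [511.1  84.1 117.4] jaw 86.15 tilt 1.31 w 8.4 F [-0.5 -0.8 -0.1] q [-0.16  0.54 -0.14  1.96  0.1   0.66  1.13]
 dworld mm [ 10.4   0.2 -17.4] shift in tool now [17.2  0.9 10.7] in final tool [17.4  1.  10.3] rotvec [ 0.003 -0.023 -0.003]
```

Request:
{"name": "jog_arm", "arguments": {
  "commands": [
    [5, 0.9, 10.5, 0.003, -0.023, -0.003],
    [10, 0, 0, 0, 0, 0],
    [0, 0, 0, 0, 0, 0],
    [0, 0, 0, 0, 0, 0]
  ]
}}

```text
clock: 35.2
position: [0.5222, 0.0809, 0.0995]
tool_rot: [-1.292, 1.568, -1.366]
force: [-0.5, 0.8, -0.8]
grip_width: 0.0083
```

Run:
```python
from h import *
plan(.5215,.0843,.078,86.0)
```

```text
t 35.2 pos [522.2  80.9  99.5] jaw 85.74 tilt 0.14 w 8.3 F [-0.5  0.8 -0.8] q [-0.17  0.58 -0.13  1.96  0.12  0.61  1.11]
 dworld mm [ -0.7   3.4 -21.5] shift in tool now [21.5  3.4 -0.9] in final tool [21.5  3.4 -0.9] rotvec [-0.004  0.001  0.002]
```

Request:
{"name": "jog_arm", "arguments": {
  "commands": [
    [7, 3.4, -0.9, -0.004, 0.001, 0.002],
    [7, 0, 0, 0, 0, 0],
    [7, 0, 0, 0, 0, 0],
    [0, 0, 0, 0, 0, 0],
    [0, 0, 0, 0, 0, 0]
  ]
}}

```text
clock: 35.7
position: [0.5212, 0.0839, 0.0764]
tool_rot: [-2.801, 1.57, -2.872]
force: [-0.2, -0.6, -1.0]
grip_width: 0.0086
```

Run:
```python
from ov import *
plan(.5215,.0843,.06,86.0)
p=observe()['position'];P=np.load('p0.npy',allow_pickle=True).item()
ov([('slip_rack',P['slip_rack'],0),('thin_slip',[p[0],p[1],np.radians(-4)],p[2]-.036)],(210,130,330,220),'pics/s14.png')
```

```text
t 35.7 pos [521.2  83.9  76.4] jaw 85.94 tilt 0.07 w 8.6 F [-0.2 -0.6 -1. ] q [-0.18  0.62 -0.12  1.97  0.13  0.56  1.11]
 dworld mm [  0.3   0.4 -16.4] shift in tool now [16.4  0.4  0.3] in final tool [16.4  0.4  0.3] rotvec [-0.001 -0.001  0.   ]
```

View pics/s14.png

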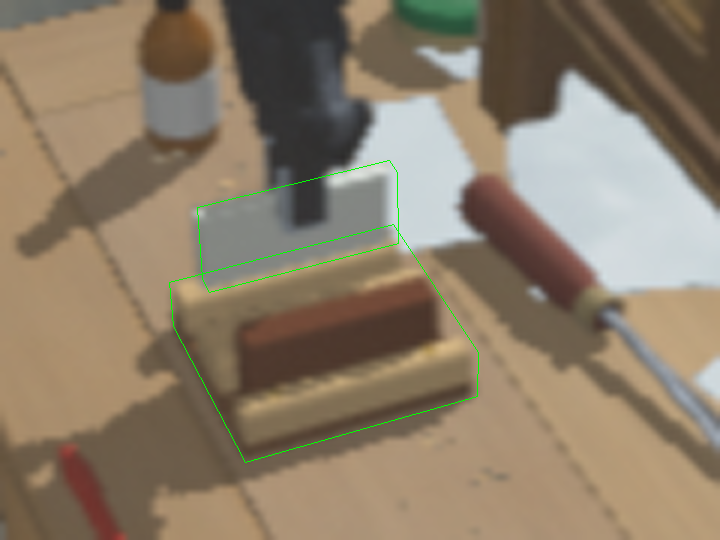

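Request:
{"name": "jog_arm", "arguments": {
  "commands": [
    [5, 0.4, 2, 0, 0, 0],
    [5, 0, 0, 0, 0, 0],
    [5, 0, 0, 0, 0, 0],
    [5, 0, 0, 0, 0, 0],
    [0, 0, 0, 0, 0, 0]
  ]
}}

```text
clock: 36.25
position: [0.5236, 0.0842, 0.055]
tool_rot: [-2.764, 1.57, -2.835]
force: [-0.3, 0.5, -0.6]
grip_width: 0.0088
```

Run:
```python
from ov import *
plan(.523,.0843,.044,86.0)
p=observe()['position'];P=np.load('p0.npy',allow_pickle=True).item()
ov([('slip_rack',P['slip_rack'],0),('thin_slip',[p[0],p[1],np.radians(-4)],p[2]-.036)],(210,130,330,220),'pics/s15.png')
```

```text
t 36.25 pos [523.6  84.2  55. ] jaw 85.94 tilt 0.03 w 8.8 F [-0.3  0.5 -0.6] q [-0.19  0.66 -0.11  1.97  0.14  0.52  1.1 ]
 dworld mm [ -0.6   0.1 -11. ] shift in tool now [11.   0.  -0.6] in final tool [11.   0.  -0.6] rotvec [-0.001 -0.     0.   ]
```

View pics/s15.png

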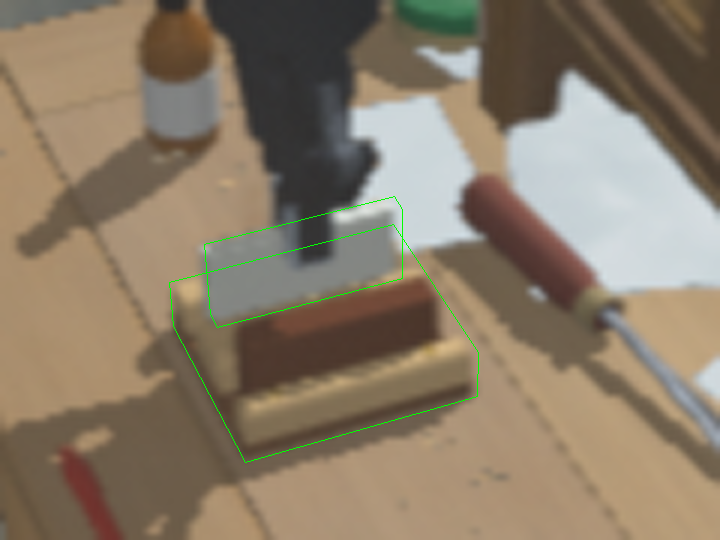

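Request:
{"name": "jog_arm", "arguments": {
  "commands": [
    [4, 0, 0, 0, 0, 0],
    [3.5, 0, 0, 0, 0, 0],
    [2, 0, 0, 0, 0, 0]
  ]
}}

```text
clock: 36.6
position: [0.524, 0.0843, 0.0455]
tool_rot: [0.289, 1.57, 0.218]
force: [0.4, 0.5, -1.2]
grip_width: 0.0085
```

Request:
{"name": "jog_arm", "arguments": {
  "commands": [
    [1.3, 0, 0, 0, 0, 0]
  ]
}}

```text
clock: 36.7
position: [0.524, 0.0843, 0.0439]
tool_rot: [0.201, 1.57, 0.13]
force: [0.5, 0.6, -1.0]
grip_width: 0.0085
```

Request:
{"name": "jog_arm", "arguments": {
  "commands": [
    [1.3, 0, 0, 0, 0, 0]
  ]
}}

```text
clock: 36.8
position: [0.5241, 0.0844, 0.0436]
tool_rot: [0.047, 1.57, -0.024]
force: [-15.5, -1.8, 58.5]
grip_width: 0.0084
```

Request:
{"name": "jog_arm", "arguments": {
  "commands": [
    [0, 0, 0, 0, 0, 0],
    [0, 0, 0, 0, 0, 0]
  ]
}}

```text
clock: 37.0
position: [0.5243, 0.0844, 0.0442]
tool_rot: [0.104, 1.569, 0.033]
force: [-0.1, 0.2, 0.3]
grip_width: 0.0084
```

Request:
{"name": "jog_arm", "arguments": {
  "commands": [
    [0, 0, 0, 0, 0, 0],
    [0, 0, 0, 0, 0, 0],
    [0, 0, 0, 0, 0, 0],
    [0, 0, 0, 0, 0, 0],
    [0, 0, 0, 0, 0, 0]
  ],
  "gripper": 175
}}

```text
clock: 37.5
position: [0.5244, 0.0845, 0.044]
tool_rot: [0.15, 1.569, 0.079]
force: [-0.8, 0.1, 0.8]
grip_width: 0.0269
```

Request:
{"name": "jog_arm", "arguments": {
  "commands": [
    [-10, 0, 0, 0, 0, 0],
    [-25, 0, 0, 0, 0, 0],
    [-35, 0, 0, 0, 0, 0],
    [-40, 0, 0, 0, 0, 0],
    [-10, 0, 0, 0, 0, 0],
    [0, 0, 0, 0, 0, 0]
  ]
}}

```text
clock: 38.1
position: [0.5236, 0.0844, 0.1708]
tool_rot: [0.17, 1.57, 0.099]
force: [-0.7, 0.3, -0.4]
grip_width: 0.027
```

Request:
{"name": "jog_arm", "arguments": {
  "commands": [
    [0, 0, 0, 0, 0, 0],
    [0, 0, 0, 0, 0, 0],
    [0, 0, 0, 0, 0, 0]
  ],
  "gripper": 50
}}

```text
clock: 38.4
position: [0.5227, 0.0842, 0.1691]
tool_rot: [-2.707, 1.569, -2.778]
force: [-0.4, 1.0, 0.7]
grip_width: 0.0683
```

Run:
```python
from ov import *
plan(.532,.2479,.15,86)
P=np.load('p0.npy',allow_pickle=True).item()
ov([('slip_rack',P['slip_rack'],0),('oil_bottle',P['oil_bottle'],0),('thin_slip',[.524,.0844,np.radians(-4)],.008),('thick_slip',[.519,.0364,np.radians(-4)],.008)],(210,130,330,220),'pics/s16.png')
for c in('scene','top'):
    if c=='top':grab_frame(c)
    for n in('thin_slip','thick_slip','slip_rack'):
        r=sil(c,n)
        for q in r[:1]:
            v,u=np.where(q['mask']);
            print(c,n,round(q['p'],2),[int(k) for k in q['rect']])
            if n!='slip_rack' : 
                x,f=fit(n,{c:q['mask']},[.522,.06,-.07],.008);print(x*[1000,1000,57.3],f)
```

```text
t 38.4 pos [522.7  84.2 169.1] jaw 85.95 tilt 0.08 w 68.3 F [-0.4  1.   0.7] q [-0.16  0.47 -0.15  1.92  0.1   0.76  1.14]
 dworld mm [  9.3 163.7 -19.1] shift in tool now [ 19.  164.   -2.3] in final tool [ 19.1 164.   -2.1] rotvec [-0.001 -0.001  0.001]
scene thin_slip 0.77 [242, 169, 275, 182]
[526.66007179  96.91238255 178.43328008] 0.47362262937962063
scene thick_slip 0.73 [247, 177, 283, 195]
[521.18229341  41.52439101  -2.62837764] 0.29727491924844185
scene slip_rack 0.64 [242, 177, 288, 204]
top thin_slip 0.34 [165, 207, 182, 219]
[522.     60.     -4.011] 1.0
top slip_rack 0.49 [239, 192, 258, 235]
```

View pics/s16.png

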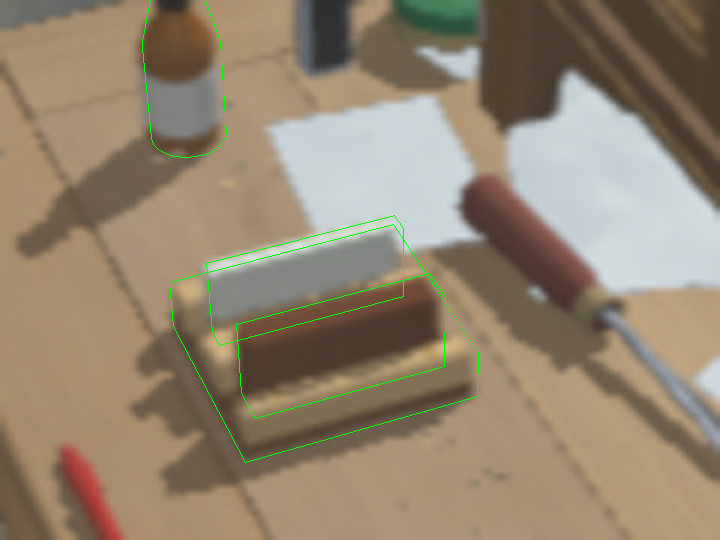

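Request:
{"name": "jog_arm", "arguments": {
  "commands": [
    [0, 20, 0, 0, 0, 0],
    [0, 30, -1, 0, 0, 0],
    [0, 34, -1, 0, 0, 0],
    [0, 34, -1, 0, 0, 0],
    [0, 30, 0, 0, 0, 0],
    [0, 0, 0, 0, 0, 0],
    [0, 0, 0, 0, 0, 0]
  ]
}}

```text
clock: 39.5
position: [0.5311, 0.2366, 0.1696]
tool_rot: [-0.933, 1.57, -1.006]
force: [-0.3, -1.2, -0.2]
grip_width: 0.0688
```

Run:
```python
from ov import *
plan(.532,.249,.12,86)
```

```text
t 39.5 pos [531.1 236.6 169.6] jaw 85.79 tilt 0.03 w 68.8 F [-0.3 -1.2 -0.2] q [-0.41  0.54 -0.15  1.78  0.11  0.83  0.88]
 dworld mm [  0.9  12.4 -49.6] shift in tool now [49.6 12.4 -0. ] in final tool [49.6 12.4  0. ] rotvec [-0.004  0.     0.   ]
```

Request:
{"name": "jog_arm", "arguments": {
  "commands": [
    [0, 12.4, 0, -0.004, 0, 0],
    [15, 0, 0, 0, 0, 0],
    [20, 0, 0, 0, 0, 0],
    [10, 0, 0, 0, 0, 0],
    [0, 0, 0, 0, 0, 0],
    [0, 0, 0, 0, 0, 0]
  ]
}}

```text
clock: 40.1
position: [0.5334, 0.249, 0.1244]
tool_rot: [0.063, 1.569, -0.009]
force: [-0.6, 0.0, -0.6]
grip_width: 0.0689
```

Run:
```python
from ov import *
plan(.532,.249,.042,86)
ov([],(180,90,300,180),'pics/s17.png')
```

```text
t 40.1 pos [533.4 249.  124.4] jaw 85.87 tilt 0.11 w 68.9 F [-0.6  0.  -0.6] q [-0.44  0.61 -0.14  1.79  0.12  0.74  0.85]
 dworld mm [ -1.4   0.  -82.4] shift in tool now [82.4 -0.1 -1.6] in final tool [82.4 -0.1 -1.4] rotvec [-0.002  0.002 -0.   ]
```

View pics/s17.png

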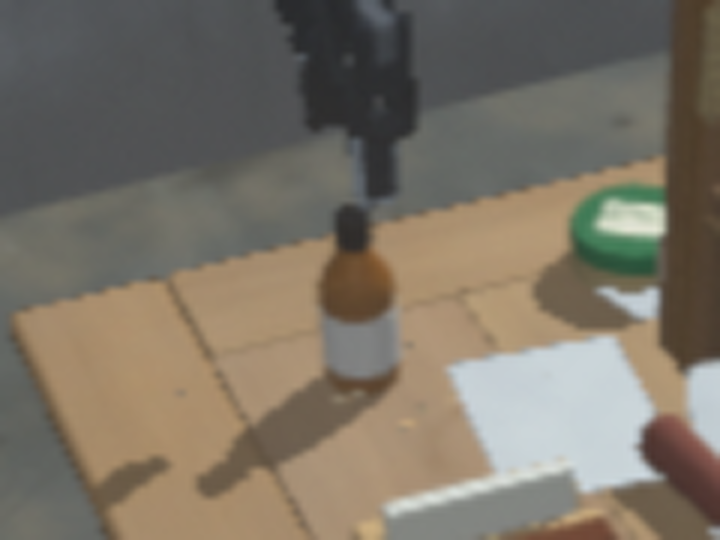

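Request:
{"name": "jog_arm", "arguments": {
  "commands": [
    [12, 0, -1.5, -0.002, 0.002, 0],
    [18, 0, 0, 0, 0, 0],
    [20, 0, 0, 0, 0, 0],
    [18, 0, 0, 0, 0, 0],
    [8, 0, 0, 0, 0, 0],
    [0, 0, 0, 0, 0, 0],
    [0, 0, 0, 0, 0, 0]
  ]
}}

```text
clock: 40.85
position: [0.5332, 0.2496, 0.0468]
tool_rot: [0.677, 1.566, 0.607]
force: [0.7, -1.1, 0.4]
grip_width: 0.0687
```

Run:
```python
from ov import *
plan(.532,.249,.042,86)
ov([],(180,90,300,180),'pics/s18.png')
```

```text
t 40.85 pos [533.2 249.6  46.8] jaw 85.97 tilt 0.25 w 68.7 F [ 0.7 -1.1  0.4] q [-0.45  0.73 -0.13  1.83  0.15  0.59  0.83]
 dworld mm [-1.2 -0.6 -4.8] shift in tool now [ 4.8 -0.7 -1.1] in final tool [ 4.8 -0.7 -1.1] rotvec [-0.001  0.003 -0.003]
```

View pics/s18.png

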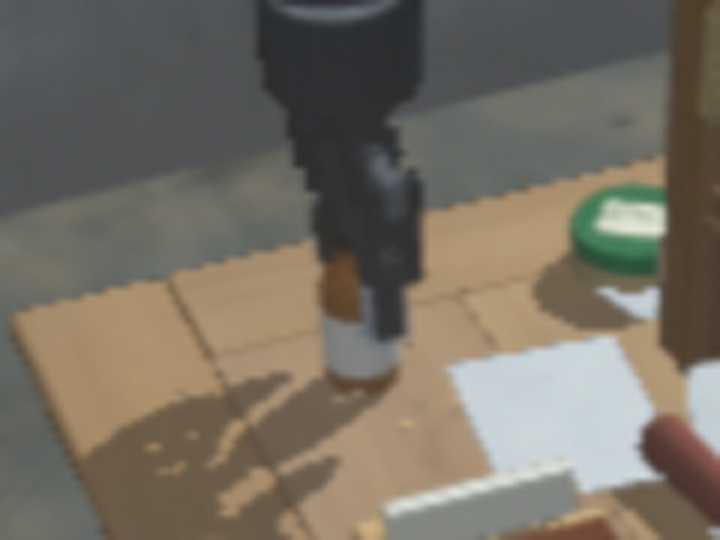

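Request:
{"name": "jog_arm", "arguments": {
  "commands": [
    [3, -0.5, -1, 0, 0.003, -0.003],
    [1.5, 0, 0, 0, 0, 0],
    [0, 0, 0, 0, 0, 0],
    [0, 0, 0, 0, 0, 0]
  ]
}}

```text
clock: 41.3
position: [0.5331, 0.2496, 0.0441]
tool_rot: [0.386, 1.568, 0.315]
force: [0.8, 0.6, 0.2]
grip_width: 0.0686
```

Request:
{"name": "jog_arm", "arguments": {
  "commands": [
    [0, 0, 0, 0, 0, 0],
    [0, 0, 0, 0, 0, 0],
    [0, 0, 0, 0, 0, 0],
    [0, 0, 0, 0, 0, 0],
    [0, 0, 0, 0, 0, 0],
    [0, 0, 0, 0, 0, 0],
    [0, 0, 0, 0, 0, 0],
    [0, 0, 0, 0, 0, 0]
  ],
  "gripper": 255,
  "newtons": 40
}}

```text
clock: 42.1
position: [0.5333, 0.2495, 0.0445]
tool_rot: [0.36, 1.567, 0.29]
force: [-0.1, -1.4, 0.4]
grip_width: 0.0368
```

Request:
{"name": "jog_arm", "arguments": {
  "commands": [
    [-10, 0, 0, 0, 0, 0],
    [-25, 0, 0, 0, 0, 0],
    [-35, 0, 0, 0, 0, 0],
    [-30, 0, 0, 0, 0, 0],
    [0, 0, 0, 0, 0, 0],
    [0, 0, 0, 0, 0, 0]
  ]
}}

```text
clock: 42.7
position: [0.5323, 0.2495, 0.1504]
tool_rot: [0.455, 1.568, 0.385]
force: [0.9, -0.5, -1.1]
grip_width: 0.0368
```

Run:
```python
from ov import *
plan(.5215,-.0623,.14,86)
ov([],(180,60,300,150),'pics/s19.png')
```

```text
t 42.7 pos [532.3 249.5 150.4] jaw 85.97 tilt 0.16 w 36.8 F [ 0.9 -0.5 -1.1] q [-0.43  0.58 -0.15  1.78  0.12  0.79  0.86]
 dworld mm [ -10.8 -311.8  -10.4] shift in tool now [  10.  -311.8   11.1] in final tool [  10.4 -311.8   11. ] rotvec [-0.     0.003 -0.001]
```

View pics/s19.png

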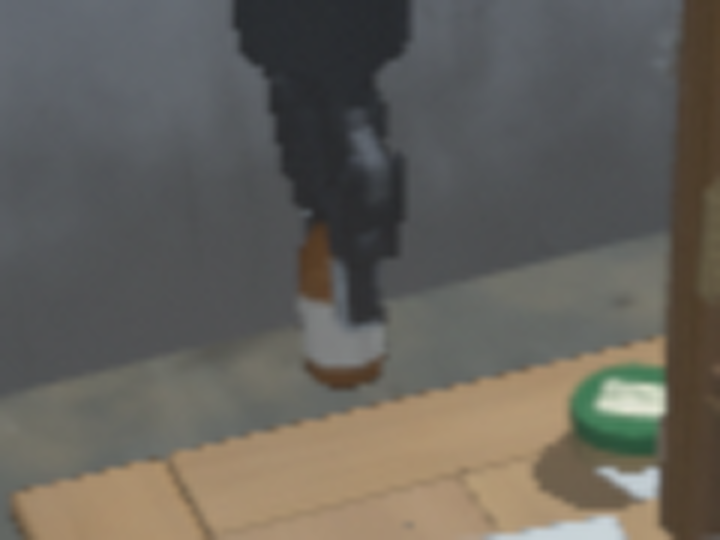

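Request:
{"name": "jog_arm", "arguments": {
  "commands": [
    [0, -15, 1, 0, 0.003, 0],
    [0, -28, 1, 0, 0, 0],
    [0, -30, 2, 0, 0, 0],
    [0, -30, 2, 0, 0, 0],
    [0, -30, 2, 0, 0, 0],
    [0, -30, 2, 0, 0, 0],
    [0, -30, 2, 0, 0, 0],
    [0, -30, 2, 0, 0, 0],
    [0, -30, 2, 0, 0, 0],
    [0, -28, 1, 0, 0, 0],
    [0, -15, 0, 0, 0, 0],
    [0, 0, 0, 0, 0, 0],
    [0, 0, 0, 0, 0, 0]
  ]
}}

```text
clock: 44.05
position: [0.5195, -0.068, 0.1401]
tool_rot: [-2.931, 1.551, -3.005]
force: [-0.4, 0.7, -1.0]
grip_width: 0.0367
```

Run:
```python
from ov import *
plan(.5215,-.0623,.1,86)
```

```text
t 44.05 pos [519.5 -68.  140.1] jaw 85.75 tilt 1.13 w 36.7 F [-0.4  0.7 -1. ] q [ 0.12  0.51 -0.14  1.94  0.11  0.72  1.41]
 dworld mm [  2.    5.7 -40.1] shift in tool now [40.   6.   2.4] in final tool [40.1  5.9  1.6] rotvec [-0.004 -0.019  0.004]
```

Request:
{"name": "jog_arm", "arguments": {
  "commands": [
    [5, 6, 2, -0.004, -0.019, 0.004],
    [15, 0, 0, 0, 0, 0],
    [15, 0, 0, 0, 0, 0],
    [10, 0, 0, 0, 0, 0],
    [0, 0, 0, 0, 0, 0],
    [0, 0, 0, 0, 0, 0]
  ]
}}

```text
clock: 44.65
position: [0.5211, -0.0575, 0.0925]
tool_rot: [2.4, 1.568, 2.335]
force: [-0.9, -0.7, -0.4]
grip_width: 0.0366
```

Run:
```python
from ov import *
plan(.5215,-.0623,.046,86)
```

```text
t 44.65 pos [521.1 -57.5  92.5] jaw 86.3 tilt 0.14 w 36.6 F [-0.9 -0.7 -0.4] q [ 0.1   0.59 -0.13  1.98  0.13  0.59  1.38]
 dworld mm [  0.4  -4.8 -46.5] shift in tool now [46.5 -4.9  0.8] in final tool [46.5 -4.8  0.7] rotvec [ 0.005 -0.002 -0.002]
```

Request:
{"name": "jog_arm", "arguments": {
  "commands": [
    [8, -4.9, 0.8, 0.005, -0.002, -0.002],
    [12, 0, 0, 0, 0, 0],
    [12, 0, 0, 0, 0, 0],
    [6, 0, 0, 0, 0, 0],
    [0, 0, 0, 0, 0, 0],
    [0, 0, 0, 0, 0, 0]
  ]
}}

```text
clock: 45.25
position: [0.522, -0.0628, 0.0517]
tool_rot: [-0.454, 1.57, -0.525]
force: [-0.7, 0.2, -0.4]
grip_width: 0.0366
```

Run:
```python
from ov import *
plan(.5215,-.0623,.0455,86)
```

```text
t 45.25 pos [522.  -62.8  51.7] jaw 85.98 tilt 0.07 w 36.6 F [-0.7  0.2 -0.4] q [ 0.09  0.66 -0.11  1.99  0.15  0.5   1.37]
 dworld mm [-0.5  0.5 -6.2] shift in tool now [ 6.2  0.5 -0.6] in final tool [ 6.2  0.5 -0.6] rotvec [-0.     0.001  0.001]
```

Request:
{"name": "jog_arm", "arguments": {
  "commands": [
    [2.5, 0, 0, 0, 0.001, 0.001],
    [2, 0, 0, 0, 0, 0],
    [1.5, 0, 0, 0, 0, 0]
  ]
}}

```text
clock: 45.55
position: [0.5225, -0.0628, 0.046]
tool_rot: [0.464, 1.569, 0.394]
force: [0.2, -0.8, -0.5]
grip_width: 0.0367
```

Request:
{"name": "jog_arm", "arguments": {
  "commands": [
    [1.2, 0, 0, 0, 0, 0]
  ]
}}

```text
clock: 45.65
position: [0.5226, -0.0628, 0.0448]
tool_rot: [0.408, 1.569, 0.338]
force: [0.4, 1.0, 0.1]
grip_width: 0.0367
```

Request:
{"name": "jog_arm", "arguments": {
  "commands": [
    [1.2, 0, 0, 0, 0, 0]
  ]
}}

```text
clock: 45.75
position: [0.523, -0.0631, 0.044]
tool_rot: [0.129, 1.568, 0.059]
force: [-1.7, -5.8, 17.6]
grip_width: 0.0368
```

Contact at the pick-up height. Relieve, open, lift away.

Request:
{"name": "jog_arm", "arguments": {
  "commands": [
    [0, 0, 0, 0, 0, 0],
    [0, 0, 0, 0, 0, 0]
  ]
}}

```text
clock: 45.95
position: [0.5233, -0.0633, 0.0444]
tool_rot: [0.031, 1.568, -0.04]
force: [-0.9, 1.0, -0.0]
grip_width: 0.0368
```

Request:
{"name": "jog_arm", "arguments": {
  "commands": [
    [0, 0, 0, 0, 0, 0],
    [0, 0, 0, 0, 0, 0],
    [0, 0, 0, 0, 0, 0],
    [0, 0, 0, 0, 0, 0],
    [0, 0, 0, 0, 0, 0],
    [0, 0, 0, 0, 0, 0]
  ],
  "gripper": 60
}}

```text
clock: 46.55
position: [0.5234, -0.0632, 0.0444]
tool_rot: [0.069, 1.567, -0.001]
force: [0.0, 0.0, 0.1]
grip_width: 0.0655
```

Request:
{"name": "jog_arm", "arguments": {
  "commands": [
    [-10, 0, 0, 0, 0, 0],
    [-25, 0, 0, 0, 0, 0],
    [-40, 0, 0, 0, 0, 0],
    [-40, 0, 0, 0, 0, 0],
    [-40, 0, 0, 0, 0, 0],
    [-30, 0, 0, 0, 0, 0],
    [0, 0, 0, 0, 0, 0],
    [0, 0, 0, 0, 0, 0]
  ]
}}

```text
clock: 47.35
position: [0.5216, -0.0629, 0.2412]
tool_rot: [0.117, 1.566, 0.047]
force: [-0.1, -0.3, -1.0]
grip_width: 0.0652
```

Run:
```python
from ov import *
plan(.3,.5,.25,86)
P=np.load('p0.npy',allow_pickle=True).item()
ov([],(220,140,350,240),'pics/s20.png')
```

```text
t 47.35 pos [521.6 -62.9 241.2] jaw 86.0 tilt 0.26 w 65.2 F [-0.1 -0.3 -1. ] q [ 0.13  0.37 -0.16  1.86  0.07  0.92  1.44]
 dworld mm [-221.6  562.9    8.8] shift in tool now [  -9.6  546.1 -260.3] in final tool [  -8.8  546.1 -260.4] rotvec [ 0.     0.004 -0.001]
```

View pics/s20.png

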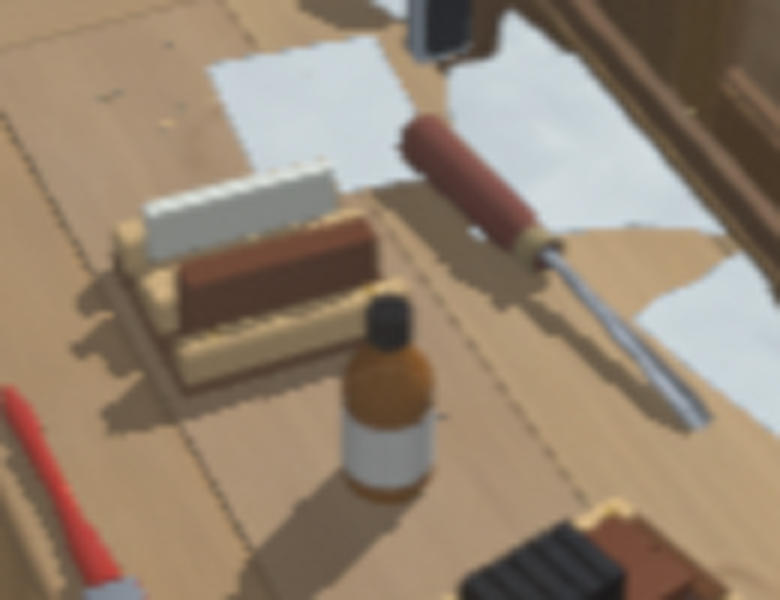

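Request:
{"name": "jog_arm", "arguments": {
  "commands": [
    [0, 20, 0, 0, 0, 0],
    [0, 34, -8, 0, 0, 0],
    [0, 34, -8, 0, 0, 0],
    [0, 34, -8, 0, 0, 0],
    [0, 34, -8, 0, 0, 0],
    [0, 34, -8, 0, 0, 0],
    [0, 34, -8, 0, 0, 0],
    [0, 34, -8, 0, 0, 0],
    [0, 34, -8, 0, 0, 0],
    [0, 34, -8, 0, 0, 0],
    [0, 34, -8, 0, 0, 0],
    [0, 34, -8, 0, 0, 0],
    [0, 34, -8, 0, 0, 0],
    [0, 20, 0, 0, 0, 0],
    [0, 0, 0, 0, 0, 0],
    [0, 0, 0, 0, 0, 0]
  ]
}}

```text
clock: 49.0
position: [0.4466, 0.4048, 0.2222]
tool_rot: [-2.558, 1.546, -2.629]
force: [0.0, -0.7, 0.2]
grip_width: 0.0654
```

Run:
```python
from ov import *
P=np.load('p0.npy',allow_pickle=True).item()
I=[('oil_bottle',[.5215,-.0623,0],0),('stone_holder',P['stone_holder'],0),('slip_rack',P['slip_rack'],0),('thin_slip',[.5215,.0843,np.radians(-4)],.008),('thick_slip',[.5183,.0364,np.radians(-4)],.008),('bench_stone',[.5232,-.185,np.radians(11)],.01),('flattening_stone',[.5232,-.185,np.radians(11)],.035)]
ov(I,(215,150,350,250),'pics/s21.png','top');ov(I,(230,160,360,280),'pics/s22.png')
cv2.imwrite('pics/s23.png',cv2.resize(grab_frame('top')[:,:,::-1],None,fx=1.4,fy=1.4))
M={}
for n,z in(('flattening_stone',.035),('oil_bottle',0)):
    for c in('scene','top'):
        if c=='scene':grab_frame(c)
        else: grab_frame(c)
        for q in sil(c,n)[:2]:
            v,u=np.where(q['mask']);p0=[*ray(c,(u.mean(),v.mean()),z+.011)[:2],.19]
            x,f=fit(n,{c:q['mask']},p0,z);print(n,c,round(q['p'],2),np.round(x*[1000,1000,57.3],1),round(f,2))
```

```text
flattening_stone scene 0.71 [ 522.9 -185.    12.7] 0.08
flattening_stone top 0.71 [ 525.2 -185.5  192.1] 0.12
flattening_stone top 0.44 [485.6  77.5  89.7] 0.79
oil_bottle scene 0.95 [522.  -61.   30.8] 0.11
oil_bottle top 0.49 [522.3 -64.7  13.3] 0.1
```

View pics/s21.png

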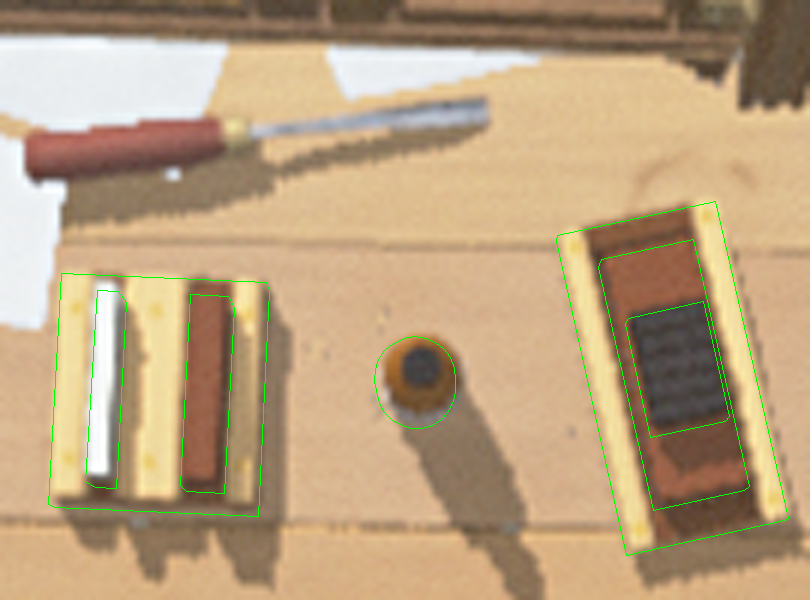

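View pics/s22.png

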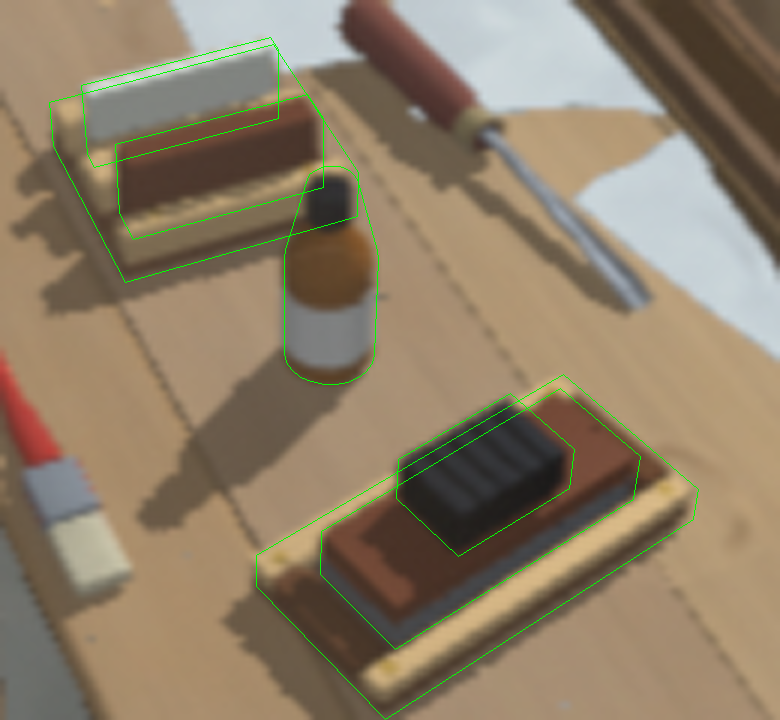

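View pics/s23.png

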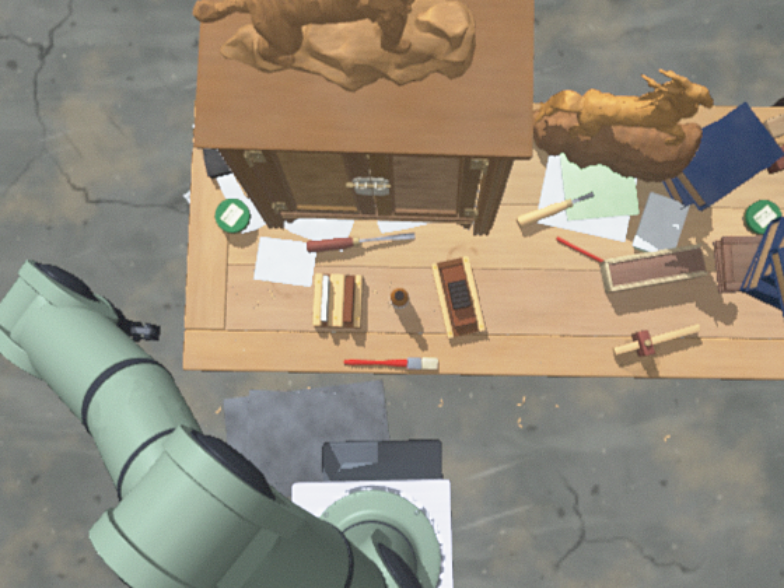

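```bash
python3 -c "
from workcell import bot,observe
print(observe()['clock'],observe()['qd'].round(3));print(bot.job_done())"
```

```text
49.55 [-0.002  0.002 -0.    -0.    -0.001  0.    -0.002]
the job is handed in; nothing more can be done
None
```

I set out the whole station in the order asked and handed the job in at 49.6 s, with the arm clear of everything.

| Item | Result | Last check |
|---|---|---|
| Bench stone | Flat in the holder's recess, brown side up | Touched down at the recess floor height; both camera overlays match |
| Flattening stone | On top of the bench stone | Within about 2 mm of the holder's centre and 2° of its direction |
| Thick slip | On edge in the wide slot | Touched the slot floor at the expected height; about 2 mm off the rack's middle along the slot |
| Thin slip | On edge in the narrow slot | Touched the slot floor at the expected height; about 3–4 mm off the rack's middle along the slot |
| Oil bottle | Upright at about (0.522, -0.063), roughly midway between holder and rack | Both cameras agree on this within about 2 mm |

- **Slips not exactly centred:** I left both as they are, because I judged the offset small enough to count as level with the middle.
- **Disagreements:** The two cameras differ from each other by 2–4 mm. Fitting the slips' outlines after placing them was unreliable because the rack hides their lower halves, so I read those offsets from picture overlays instead.
- **Force:** Each set-down was finished with a short press on the object held. It peaked at about 66 N at the wrist, and I eased it off before opening the gripper.
- **Bystanders:** The gouge and the brush look unmoved in the final pictures.

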